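# Pack the motion-parts case and shut its lid

## Task

Pack the open two-lane parts case: the linear guide now lying across its rim and the pneumatic cylinder from the bench must each be laid flat along a lane of their own (either lane; the guide with its carriage on top), set down rather than dropped. With both let go and nothing standing above the rim, close the lid fully without slamming it, and leave everything else on the bench where it is.

Things in the scene. Friction and masses are not known exactly. Their poses are not given: they have to be found in the camera images.
- case: Grey plastic case, fixed to the bench, 210 (x) x 190 (y) x 60 mm high, open on top. Origin: centre of its underside; z up; +x points to about the robot's right. Walls, floor, divider 5 mm thick. A rim-high divider along x at y = 0 makes two lanes 200 mm long (x), 87.5 wide, centres at y = +-46.25 mm, floor at z = 5 mm: a gripper opened fully in a lane meets its walls. Lid hinged on the +x rim.
- case_lid (a joint): Lid angle, rad: 0 = closed on the rim, 1.57 = upright over the +x rim, stop at 1.9; starts at 1.45 to 1.75. Flat grey panel without handle, 210 (out from the hinge) x 190 x 8 mm, 0.25 kg, black inlay on its outer face. A stiff friction hinge holds it at any angle; 2 to 4 N near its free edge moves it. Push it over by its outer face, then press its top down.
- lid_hinge (a point): Point on the hinge line, middle of the case's +x rim, 60.5 mm above the bench, at the lid's underside (inner face).
- lid_edge (a point): Middle of the lid's free edge, on its outer face: 210 mm from the hinge line.
- guide: Linear guide, about 0.5 kg: steel rail 190 (x) x 20 x 16 mm high; dark carriage fixed at mid-length, 60 (x) x 38 wide (y), from 10 to 36 mm above the rail's underside: grip it there. Origin: centre of the rail's underside; z up through the carriage. Starts carriage up, lying on top of the case's walls (underside 60 mm above the bench), its length roughly along the case's y.
- cylinder: Pneumatic cylinder, about 0.35 kg, lying on the bench: square aluminium body 100 (x) x 36 x 36 mm, its underside 2 mm clear, between dark end caps 40 x 40 x 14 mm (caps end at x = -60 and +60 mm); a round rod end 22 mm thick sticks out at +x, to x = +95 mm. Origin: below the middle of the square body, at the caps' underside. x along the axis.
- cylinder_mid (a point): Centre of the cylinder's square body, on its axis, 20 mm above its underside.
- extrusion: Bystander near the cylinder, of like size: plain aluminium extrusion offcut 160 (x) x 30 x 30 mm, no caps or rod. Origin: centre of its underside.
- valves: Bystander near the cylinder: valve block 120 (x) x 44 x 48 mm high, an aluminium base with four black and white valves. Origin: centre of its underside.
- driver: Bystander: screwdriver lying beyond the parts.
- spanner: Bystander: spanner lying beyond the case.
Things that resemble listed ones, but are neither listed nor needed, are in the scene too. What is shaped like the cylinder but pink is not meant.

How it is judged:
By the outcome, as a careful person would: the job done as asked, in the order asked, and still so for the second after the job is handed in, with the robot touching nothing.
It also fails if it takes over 67 s, if anything falls off the work surface, if the arm or the gripper's body presses on something with over 40 N, if the wrist force passes 120 N, or if a joint passes its speed limit or range.

## Robot

A 7-joint arm with a two-finger parallel gripper is mounted at the origin on the work surface. World frame = base frame: x ahead of the robot, y to its left, z up, the work surface at z = 0. Lengths are in m, angles in rad, forces in N, time in s.
With the tool pointing down it reaches from about 0.425 to 1.025 m from the base axis. Payload 9.4 kg.
Tool frame: the origin (TCP) lies on the centre line of the jaws, within the pads' length; the fingertips stand 19 mm ahead of it and the grasp point (between the pads) is the TCP (robot.finger_overhang is the distance from the TCP to the fingertips, in m); z points along the fingers, x is the direction in which the jaws open and shut, and the axes are right-handed (so a half turn about z gives the same grasp; the last joint's range is limited). The gripper opens to 85 mm and grips with 20 to 120 N. Pads are 22 mm wide; open, the fingers measure 114 mm over their backs; the gripper's body (76 mm by 85 mm) begins 54 mm behind the grasp point. The pads swing forward as they close: fully open they stand 13 mm farther back than shut.
Start: joints at [-1.382, 0.599, -0.003, 1.599, 0.002, 0.943, -0.08], TCP at [0.19, 0.7, 0.226] pointing down, gripper open.
Joint ranges: [-2.57, 2.57], [-0.35, 1.97], [-1.29, 1.29], [0.11, 2.56], [-1.05, 4.19], [0.11, 1.86], [-2.63, 2.63]. Speed limits (rad/s): [2.22, 2.22, 3.01, 3.01, 3.14, 3.14, 3.14].

## Interface

Orientations are given as [roll, pitch, yaw] about the fixed x, y, z axes, in that order (R = Rz(yaw) Ry(pitch) Rx(roll)).
In Python, from cell import robot gives the robot as it stands.
- The arm moves only by the tool arm_command, never from a script. Its argument "steps" is a list of rows, each a list of 2 entries, a list of its own where there are three numbers: the shift along the tool's x, y, z in m, then the turn, a rotation vector about the tool's x, y, z in rad. In form: [[[dx, dy, dz], [ax, ay, az]], ...]. A call has 1 to 10 rows; each row shifts and turns the commanded pose from where the row before left it, along the tool's axes as they then stand; what a row does not reach is not made up. A row lasts 1/12 s, in which the tool goes at most 41.7 mm and 7.16 degrees, less where a joint would pass 70% of its speed; a pose out of reach is approached as far as the arm can. A call is refused whole if a number of a shift passes 0.0417 or a number of a turn 0.125, either way. A call with a gripper value outside its range is refused whole. "claw" is the opening, from -1 (shut) to 1 (fully open), set as the call begins (left out, the last holds). The fingers move at their own pace and stop on an object; "squeeze" is the grip in N (left out, the last holds). Time passes only in rows, so rows that do not move let the fingers close. It gives the time, the measured TCP pose, the force and the opening at its end, in the units of the state.
- robot.observe(): the state, without advancing time (a new reading comes with each control period).
- robot.capture(name): name is "scene" or "side" or "wrist"; returns a dict with "pixels" (420x560x3 uint8, blue, green, red), "camera_matrix" (3x3 intrinsics, pixels), "dist" ([k1, k2, p1, p2, k3] as OpenCV has them; the pictures are not rectified), "R" (3x3) and "t" (3): a world point X has camera coordinates R X + t; the wrist camera has in their place "hand_eye" (4x4, takes a point from camera to tool coordinates, whose origin is the TCP and whose axes are the tool frame's). Camera axes: x right, y down, z forward; pixel columns grow to the right and rows downward; lengths in m; the calibration is good to about 2 mm. A picture is of the moment at which its call begins: read the wrist's pose just before it. There is no depth.
- robot.close_job(): hands the job in, once; it reports no verdict.
The state is a dict: "clock": time; "joints": joint angles; "joint_velocities": joint speeds; "tau": joint torques, N m; "ee_pos": TCP position; "eef_rot": TCP orientation; "wrist_force": force on the tool from outside, world axes, zero at the start; "ft_torque": the same for the moment, N m; "width": opening from 0.0 (shut) to 1.0 (fully open).
Only numpy, scipy, OpenCV 4.12 (cv2) and the standard library are available. Lean on these libraries where they do the work, as an engineer would, in place of code of your own. Each camera call takes 0.05 s, during which the arm holds its last target.

## Working session

There is one attempt and no reset: what is moved stays moved. The work goes in short steps, Python scripts to look and compute and a tool call to move; the robot and the scene stay as the last step left them, time stands still between calls to the robot, and variables do not carry over. Pictures are saved under pics/ and viewed, and the job is handed in when it is done.

Besides the shell and the picture viewer there is one more tool, called by a JSON object that holds its "name" and its "arguments". arm_command: Moves the arm, as the interface text tells. Its arguments: {"type":"object","properties":{"steps":{"type":"array","items":{"type":"array"}},"claw":{"type":"number"},"squeeze":{"type":"number"}},"required":["steps"]}

```bash
mkdir -p pics; ls
python3 - <<'E'
from cell import robot
import cv2,pickle
o=robot.observe(); print(o)
d={}
for n in ("scene","side","wrist"):
    c=robot.capture(n); d[n]=c; cv2.imwrite(f"pics/{n}0.png",c["pixels"])
    print(n,{k:v for k,v in c.items() if k!="pixels"})
d["obs"]=o
pickle.dump(d,open("c0.pkl","wb"))
E
```

```text
pics
{'clock': 0.0, 'joints': array([-1.38170272,  0.60014573, -0.00252557,  1.60015201,  0.00178869,
        0.94290011, -0.07980583]), 'joint_velocities': array([ 0.00045524,  0.0007659 , -0.00027836,  0.00050805, -0.00085899,
       -0.00138953, -0.00088708]), 'tau': array([-1.17460084e-03, -7.76453662e+01,  1.56442635e+00, -2.57995033e+01,
        1.22002600e-02,  9.37780162e-03,  7.57214963e-06]), 'ee_pos': array([0.19033531, 0.69905708, 0.22509443]), 'eef_rot': array([3.14144543e+00, 1.59630808e-03, 1.30503406e+00]), 'wrist_force': array([ 0.31656621,  0.61806901, -0.78952364]), 'ft_torque': array([ 0.01652926, -0.03663042, -0.01238125]), 'width': 0.998668905757301}
scene {'camera_matrix': array([[399.09551665,   0.        , 273.07928284],
       [  0.        , 399.09551665, 209.92304804],
       [  0.        ,   0.        ,   1.        ]]), 'dist': array([-0.10745062,  0.        ,  0.        ,  0.        ,  0.        ]), 'R': array([[-0.22681414,  0.97393423, -0.00273115],
       [ 0.83207327,  0.192318  , -0.52025749],
       [-0.50617133, -0.12027428, -0.85400508]]), 't': ar
[... 424 characters left out ...]
7 ,  0.79905416, -0.5981039 ]]), 't': array([-0.51166564,  0.10422341,  0.98905759])}
wrist {'camera_matrix': array([[306.02402015,   0.        , 279.4370531 ],
       [  0.        , 306.02402015, 207.32865856],
       [  0.        ,   0.        ,   1.        ]]), 'dist': array([-0.03169882,  0.        ,  0.        ,  0.        ,  0.        ]), 'hand_eye': array([[ 9.99999996e-01, -8.58184666e-05, -1.32419907e-05,
        -3.59433969e-04],
       [ 8.61574550e-05,  9.61602269e-01,  2.74446840e-01,
        -7.01099823e-02],
       [-1.08190787e-05, -2.74446841e-01,  9.61602273e-01,
        -1.47969557e-01],
       [ 0.00000000e+00,  0.00000000e+00,  0.00000000e+00,
         1.00000000e+00]])}
```

View pics/scene0.png

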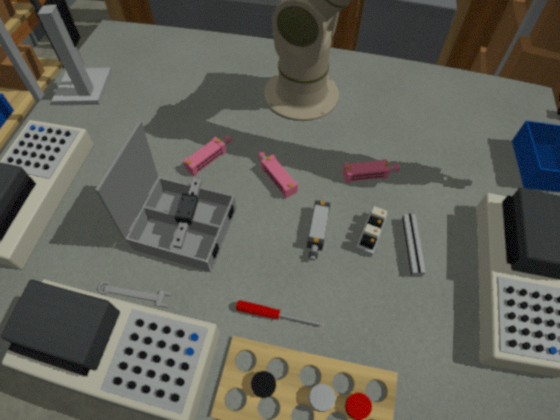

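View pics/side0.png

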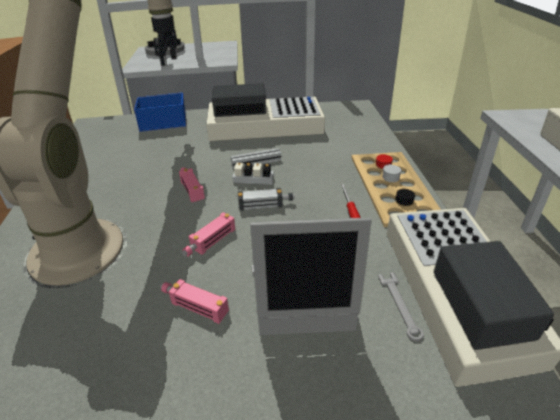

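View pics/wrist0.png

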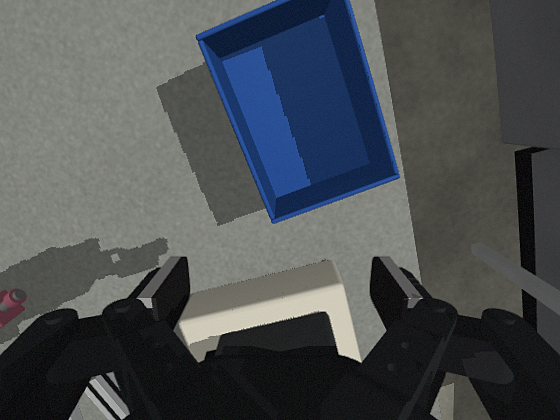

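```bash
cat > h.py <<'E'
import numpy as np,cv2,pickle
from scipy.spatial.transform import Rotation as Ro
def campose(c,obs=None):
    if "R" in c: return np.array(c["R"]),np.array(c["t"])
    T=np.eye(4);T[:3,:3]=Ro.from_euler("xyz",obs["eef_rot"]).as_matrix();T[:3,3]=obs["ee_pos"]
    W=T@c["hand_eye"]; R=W[:3,:3].T; return R,-R@W[:3,3]
def ray(c,px,obs=None):
    R,t=campose(c,obs)
    n=cv2.undistortPoints(np.array(px,float).reshape(-1,1,2),c["camera_matrix"],c["dist"]).reshape(-1,2)
    d=np.c_[n,np.ones(len(n))]@R
    return -R.T@t,d
def onz(c,px,z,obs=None):
    o,d=ray(c,px,obs); z=np.broadcast_to(z,len(d)); s=(z-o[2])/d[:,2]; return o+d*s[:,None]
def proj(c,X,obs=None):
    R,t=campose(c,obs)
    return cv2.projectPoints(np.array(X,float).reshape(-1,1,3),cv2.Rodrigues(R)[0],t,c["camera_matrix"],c["dist"])[0].reshape(-1,2)
def crop(im,x0,y0,w,h,name,f=4):
    cv2.imwrite(name,cv2.resize(im[y0:y0+h,x0:x0+w],None,fx=f,fy=f,interpolation=cv2.INTER_CUBIC))
E
python3 - <<'E'
from h import *
d=pickle.load(open("c0.pkl","rb"))
crop(d["scene"]["pixels"],90,115,160,160,"pics/s_case.png",3.7)
crop(d["scene"]["pixels"],280,185,160,90,"pics/s_cyl.png",5)
crop(d["side"]["pixels"],220,140,100,80,"pics/d_cyl.png",7)
E
```

```text
(no output)
```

View pics/s_case.png

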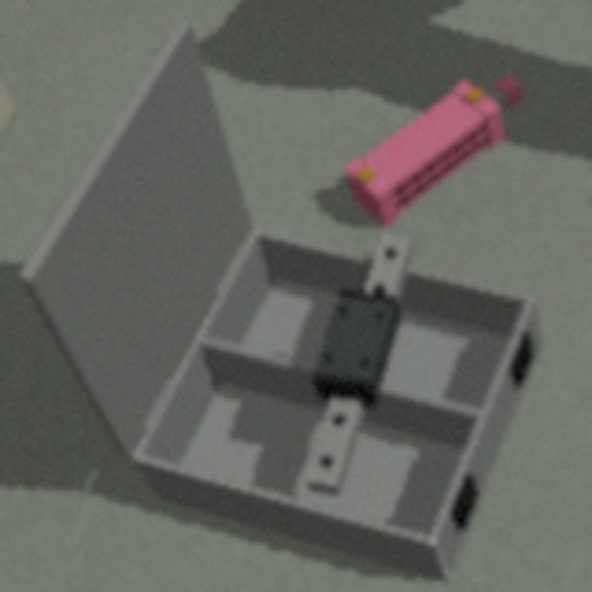

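View pics/s_cyl.png

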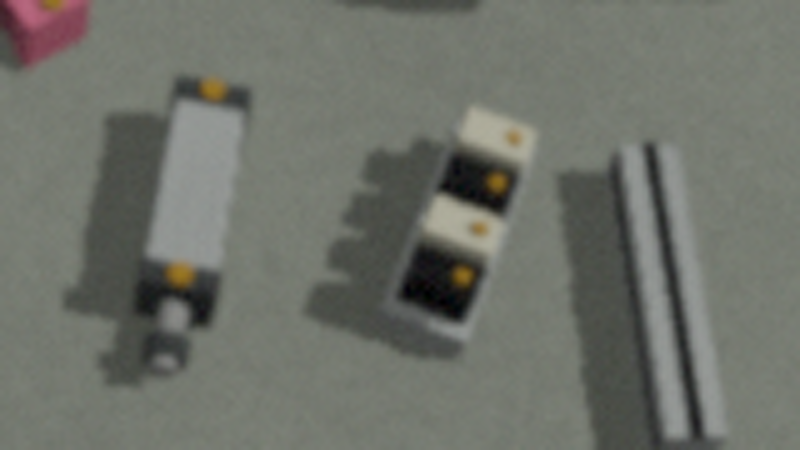

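View pics/d_cyl.png

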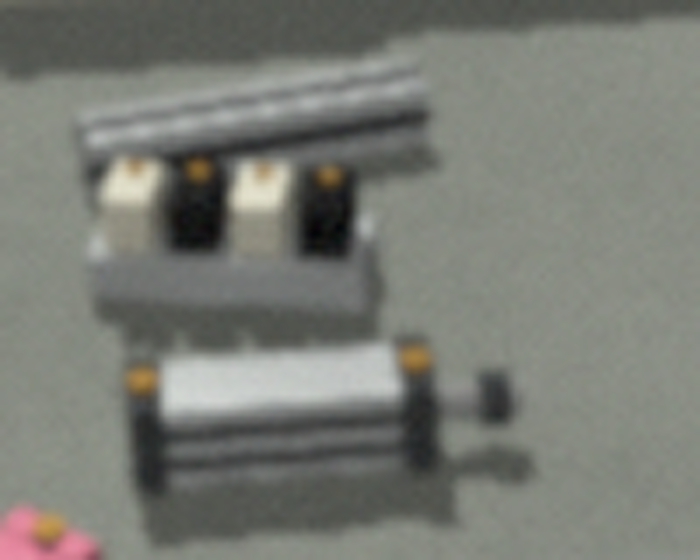

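Run:
```python
from h import *
np.set_printoptions(precision=4,suppress=True)
d=pickle.load(open("c0.pkl","rb")); c=d["scene"]
f=lambda p:np.array(p,float)/3.7+[90,115]
k=onz(c,f([(256,236),(532,300),(440,545),(135,458)]),0.06)
print("case corners\n",k,k.mean(0))
for i in range(4):
    e=k[(i+1)%4]-k[i]; print(np.linalg.norm(e),np.degrees(np.arctan2(e[1],e[0])))
print("divider",onz(c,f([(205,345),(477,413)]),0.06))
print("carriage", onz(c,f([(346,288),(400,302),(373,389),(315,378)]),0.096), )
print("rail ends",onz(c,f([(384,233),(411,240),(336,484),(306,478)]),0.076))
print("lid top",f([(190,28),(25,272)]))
g=lambda p:np.array(p,float)/5+[280,185]
print("cyl caps rear/ front bolts",onz(c,g([(213,90),(180,275)]),0.04))
print("body", onz(c,g([(180,97),(243,100),(219,265),(147,260)]),0.038))
print("caps", onz(c,g([(177,77),(250,90),(213,285),(140,262)]),0.04))
print("rod", onz(c,g([(165,350)]),0.031))
cs=d["side"]
g=lambda p:np.array(p,float)/7+[220,140]
print("side bolts",onz(cs,g([(143,379),(414,357)]),0.04))
# pick up lid in side image
print("lid side edge",ray(cs,[(252,222),(369,220)]))
```

```text
case corners
 [[ 0.4564 -0.2863  0.06  ]
 [ 0.4646 -0.0827  0.06  ]
 [ 0.6499 -0.0883  0.06  ]
 [ 0.6381 -0.2985  0.06  ]] [ 0.5522 -0.189   0.06  ]
0.20377214045396938 87.68932818830879
0.1853553270134504 -1.7218782420006156
0.2105005200040239 -93.2128601263988
0.18209431270369292 176.17961435082452
divider [[ 0.5482 -0.2867  0.06  ]
 [ 0.5562 -0.0932  0.06  ]]
carriage [[ 0.5049 -0.1941  0.096 ]
 [ 0.5073 -0.156   0.096 ]
 [ 0.5728 -0.1516  0.096 ]
 [ 0.5735 -0.1901  0.096 ]]
rail ends [[ 0.4445 -0.1924  0.076 ]
 [ 0.4459 -0.1724  0.076 ]
 [ 0.632  -0.1591  0.076 ]
 [ 0.6324 -0.1788  0.076 ]]
lid top [[141.3514 122.5676]
 [ 96.7568 188.5135]]
cyl caps rear/ front bolts [[0.422  0.136  0.04  ]
 [0.5288 0.1378 0.04  ]]
body [[0.4286 0.1205 0.038 ]
 [0.4232 0.1518 0.038 ]
 [0.5183 0.1552 0.038 ]
 [0.5234 0.121  0.038 ]]
caps [[0.4184 0.117  0.04  ]
 [0.4177 0.1543 0.04  ]
 [0.5306 0.1541 0.04  ]
 [0.5262 0.1179 0.04  ]]
rod [[0.5649 0.1378 0.031 ]]
side bolts [[0.4229 0.1327 0.04  ]
 [0.5284 0.1347 0.04  ]]
lid side edge (array([ 0.4561, -0.7758,  0.6641]), array([[-0.0068,  0.7845, -0.6245],
       [ 0.282 ,  0.7605, -0.6269]]))
```

```bash
cat >> h.py <<'E'
C=np.array([0.5522,-0.189]);CY=np.radians(-92.5)
def case2w(p):
    p=np.array(p,float); c,s=np.cos(CY),np.sin(CY)
    return np.r_[C+np.array([[c,-s],[s,c]])@p[:2],p[2:]]
def tri(o1,d1,o2,d2):
    A=np.stack([d1,-d2],1); s=np.linalg.lstsq(A,o2-o1,rcond=None)[0]
    p,q=o1+d1*s[0],o2+d2*s[1]; return (p+q)/2,np.linalg.norm(p-q)
E
python3 - <<'E'
from h import *
np.set_printoptions(precision=4,suppress=True)
d=pickle.load(open("c0.pkl","rb")); c=d["scene"];cs=d["side"]
o1,d1=ray(c,[(141.35,122.57),(96.76,188.5)]);o2,d2=ray(cs,[(252,222),(369,220)])
for i in range(2): print(tri(o1,d1[i],o2,d2[i]))
print("hinge",case2w([.105,0,.0605]))
crop(cs["pixels"],235,200,150,150,"pics/d_lid.png",4)
L=[case2w([.105+.21*np.cos(a)+.008*k*np.sin(a),y,.0605+.21*np.sin(a)-.008*k*np.cos(a)]) for a in (0,) for k in (0,) for y in (0,)]
for a in (1.45,1.55,1.65,1.75):
    P=[case2w([.105-.21*np.cos(a)+k*.008*np.sin(a),y,.0605+.21*np.sin(a)+k*.008*np.cos(a)]) for y in(-.095,.095) for k in (0,1)]
    print(a,proj(c,P).ravel(),proj(cs,P).ravel())
E
```

```text
(array([ 0.4523, -0.2761,  0.2659]), np.float64(0.0012462634469225175))
(array([ 0.6345, -0.2931,  0.2666]), np.float64(0.0011157191749510875))
hinge [ 0.5476 -0.2939  0.0605]
1.45 [145.7757 122.6624 142.3567 121.6832 103.3455 193.8069  99.5834 192.6187] [252.8979 216.0761 252.8521 218.6853 370.9775 210.4928 372.1889 213.008 ]
1.55 [136.9212 120.4342 133.6158 119.7217  93.666  190.9908  90.0815 190.0404] [252.8165 223.6111 252.8005 226.8041 374.1451 217.7718 375.3678 220.8606]
1.65 [128.4264 118.9162 125.2852 118.4769  84.5207 188.8143  81.1696 188.1129] [252.8165 232.6633 252.8334 236.4344 377.3173 226.5421 378.53   230.1991]
1.75 [120.4181 118.1181 117.4859 117.9521  76.0476 187.2999  72.9775 186.8524] [252.9057 243.1989 252.9583 247.5243 380.4355 236.7713 381.6139 240.9738]
```

View pics/d_lid.png

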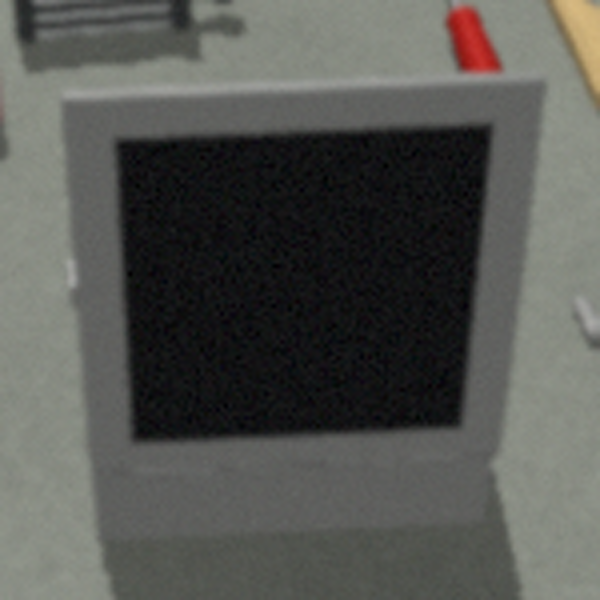

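{"name": "arm_command", "arguments": {"steps": [[[0,0,0],[0,0,-0.094]],[[0,0,0],[0,0,-0.094]],[[0,0,0],[0,0,-0.095]],[[-0.018,0.0086,0],[0,0,0]],[[-0.0356,0.0172,0],[0,0,0]],[[-0.0356,0.0172,0],[0,0,0]],[[-0.0356,0.0172,0],[0,0,0]],[[-0.0356,0.0172,0],[0,0,0]],[[-0.0356,0.0172,0],[0,0,0]],[[-0.0356,0.0172,0],[0,0,0]]], "claw": 0.4}}

```text
clock: 0.98
ee_pos: [0.3067, 0.468, 0.2259]
eef_rot: [3.142, 0.0, 1.588]
wrist_force: [1.7, -0.2, -0.5]
width: 0.701
```

{"name": "arm_command", "arguments": {"steps": [[[-0.0356,0.0172,0],[0,0,0]],[[-0.0356,0.0172,0],[0,0,0]],[[-0.0356,0.0172,0],[0,0,0]],[[-0.0356,0.0172,0],[0,0,0]],[[-0.0356,0.0172,0],[0,0,0]],[[-0.0356,0.0172,0],[0,0,0]],[[-0.0356,0.0172,0],[0,0,0]],[[-0.0356,0.0172,0],[0,0,0]],[[-0.0356,0.0172,0],[0,0,0]],[[-0.018,0.0086,0],[0,0,0]]]}}

```text
clock: 1.82
ee_pos: [0.4769, 0.1297, 0.2261]
eef_rot: [3.141, 0.001, 1.584]
wrist_force: [0.1, -0.0, 0.3]
width: 0.701
```

```bash
cat > snap.py <<'E'
import sys,cv2,pickle,numpy as np
from cell import robot
np.set_printoptions(precision=4,suppress=True)
tag=sys.argv[1]; cams=sys.argv[2:] or ["wrist"]
o=robot.observe(); print(o["clock"],o["ee_pos"],o["eef_rot"],o["wrist_force"],o["width"],o["joints"])
d={"obs":o}
for n in cams:
    d[n]=robot.capture(n); cv2.imwrite(f"pics/{n}_{tag}.png",d[n]["pixels"])
pickle.dump(d,open(f"{tag}.pkl","wb"))
E
python3 snap.py a wrist
```

```text
1.8167 [0.4769 0.1297 0.2261] [3.141  0.0014 1.5836] [ 0.1439 -0.0458  0.3311] 0.7007828911254106 [-0.359   0.3252 -0.0291  2.1168  0.0168  0.6997  1.1842]
```

View pics/wrist_a.png

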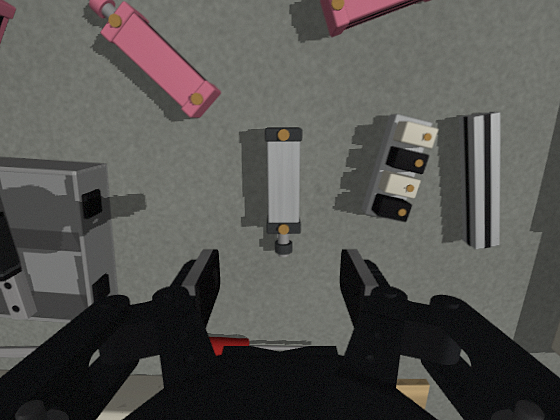

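Run:
```python
from h import *
np.set_printoptions(precision=4,suppress=True)
d=pickle.load(open("a.pkl","rb")); c=d["wrist"];o=d["obs"]
print(onz(c,[(284,134),(283.5,229),(265,128),(301,128),(267,233),(300,233)],.04,o))
print("rod",onz(c,[(283.5,250)],.031,o))
print("case corner",onz(c,[(106,163)],.06,o), "valves",onz(c,[(395,114),(369,214)],.02,o))
```

```text
[[0.421  0.1334 0.04  ]
 [0.5283 0.1346 0.04  ]
 [0.415  0.1131 0.04  ]
 [0.4145 0.1513 0.04  ]
 [0.5335 0.1155 0.04  ]
 [0.533  0.1539 0.04  ]]
rod [[0.5586 0.1352 0.031 ]]
case corner [[ 0.4511 -0.0509  0.06  ]] valves [[0.3981 0.2569 0.02  ]
 [0.5149 0.2384 0.02  ]]
```

{"name": "arm_command", "arguments": {"steps": [[[-0.018,0.004,-0.003],[0,0,0]],[[-0.037,0.008,-0.004],[0,0,0]],[[-0.037,0.008,-0.004],[0,0,0]],[[-0.037,0.008,-0.004],[0,0,0]],[[-0.037,0.008,-0.004],[0,0,0]],[[-0.037,0.008,-0.004],[0,0,0]],[[-0.037,0.008,-0.004],[0,0,-0.027]],[[-0.037,0.008,-0.003],[0,0,-0.027]],[[-0.01,0.002,0],[0,0,0]],[[0,0,0],[0,0,0]]]}}

```text
clock: 2.7
ee_pos: [0.5441, -0.1547, 0.2559]
eef_rot: [3.141, 0.001, 1.637]
wrist_force: [-0.1, 1.4, -0.5]
width: 0.698
```

```bash
python3 snap.py b wrist
```

```text
2.7 [ 0.5441 -0.1547  0.2559] [3.1414 0.0012 1.6366] [-0.0921  1.4378 -0.5346] 0.6979378509850827 [ 0.157   0.3732  0.0259  1.9384 -0.0112  0.8296  1.8253]
```

View pics/wrist_b.png

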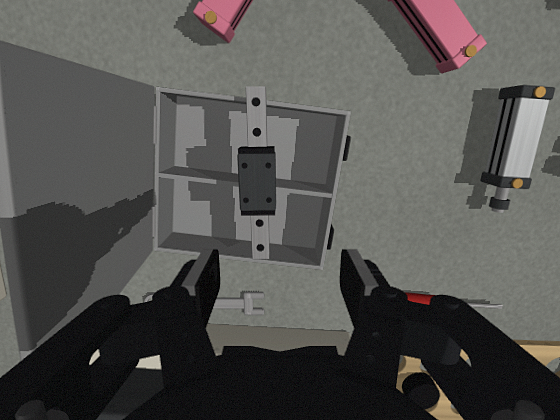

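Run:
```python
from h import *
d=pickle.load(open("b.pkl","rb"))
crop(d["wrist"]["pixels"],145,75,215,205,"pics/wb.png",3)
```

```text
(no output)
```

View pics/wb.png

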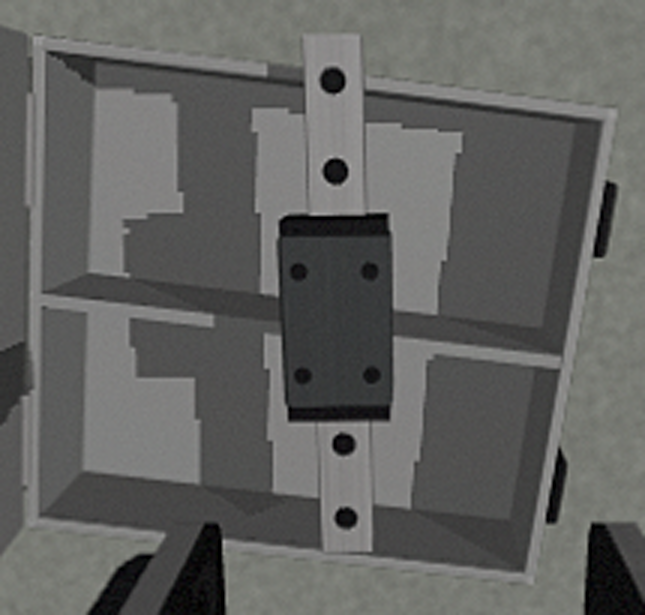

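Run:
```python
from h import *
np.set_printoptions(precision=4,suppress=True)
d=pickle.load(open("b.pkl","rb"));c=d["wrist"];o=d["obs"]
g=lambda p:np.array(p,float)/3+[145,75]
k=onz(c,g([(36,36),(615,110),(531,581),(30,524)]),.06,o); print(k,k.mean(0))
for i in range(4):
    e=k[(i+1)%4]-k[i]; print(np.linalg.norm(e),np.degrees(np.arctan2(e[1],e[0])))
dv=onz(c,g([(40,301),(562,360)]),.06,o); print(dv); e=dv[1]-dv[0];print(np.degrees(np.arctan2(e[1],e[0])))
h=onz(c,g([(333,80),(336,171),(343,444),(346,517)]),.076,o);print(h,h.mean(0)); e=h[3]-h[0];print(np.degrees(np.arctan2(e[1],e[0])))
re=onz(c,g([(305,34),(360,34),(371,551),(325,551)]),.076,o);print(re,re.mean(0))
b=onz(c,g([(298,271),(370,271),(303,375),(371,375)]),.096,o);print(b,b.mean(0))
```

```text
[[ 0.4482 -0.2916  0.06  ]
 [ 0.4601 -0.0845  0.06  ]
 [ 0.6476 -0.0954  0.06  ]
 [ 0.6359 -0.3018  0.06  ]] [ 0.5479 -0.1933  0.06  ]
0.20745239976184693 86.70539173247276
0.18780274221177992 -3.316874567282027
0.20680080809770088 -93.22946103838514
0.18803875807729103 176.88173565383593
[[ 0.5433 -0.2937  0.06  ]
 [ 0.5532 -0.0933  0.06  ]]
87.16541051435937
[[ 0.4574 -0.1847  0.076 ]
 [ 0.4875 -0.1823  0.076 ]
 [ 0.5874 -0.1751  0.076 ]
 [ 0.617  -0.1725  0.076 ]] [ 0.5373 -0.1786  0.076 ]
4.385486969430878
[[ 0.4433 -0.1948  0.076 ]
 [ 0.4422 -0.1764  0.076 ]
 [ 0.6307 -0.1621  0.076 ]
 [ 0.6319 -0.18    0.076 ]] [ 0.537  -0.1783  0.076 ]
[[ 0.5202 -0.1921  0.096 ]
 [ 0.5186 -0.168   0.096 ]
 [ 0.5562 -0.1891  0.096 ]
 [ 0.5546 -0.1656  0.096 ]] [ 0.5374 -0.1787  0.096 ]
```

{"name": "arm_command", "arguments": {"steps": [[[-0.012,-0.0044,0.01],[0,0,-0.011]],[[-0.0115,-0.0044,0.03],[0,0,0]],[[0,0,0.035],[0,0,0]],[[0,0,0.035],[0,0,0]],[[0,0,0.03],[0,0,0]],[[0,0,0.018],[0,0,0]],[[0,0,0.01],[0,0,0]],[[0,0,0],[0,0,0]]]}}

```text
clock: 3.42
ee_pos: [0.5359, -0.173, 0.0861]
eef_rot: [-3.138, -0.002, 1.655]
wrist_force: [-1.0, -0.0, 0.5]
width: 0.701
```

```bash
python3 snap.py c wrist
```

```text
3.4167 [ 0.5359 -0.173   0.0861] [-3.1382 -0.0019  1.6551] [-1.0064 -0.0096  0.4537] 0.7006750906124943 [ 0.2058  0.6051  0.009   2.0838 -0.0135  0.4565  1.8805]
```

View pics/wrist_c.png

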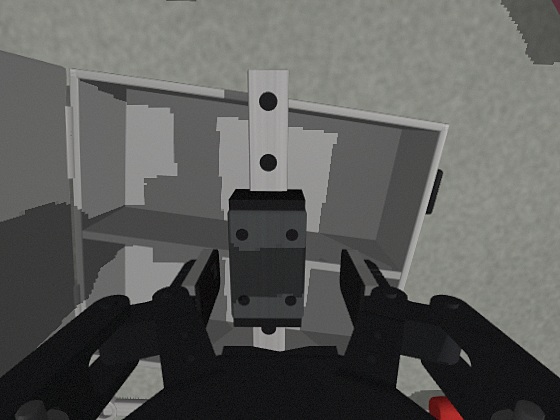

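Run:
```python
from h import *
np.set_printoptions(precision=4,suppress=True)
d=pickle.load(open("c.pkl","rb"));c=d["wrist"];o=d["obs"]
b=onz(c,[(242,235),(292,235),(244,300),(290,300)],.096,o);print(b,b.mean(0))
```

```text
[[ 0.5206 -0.1926  0.096 ]
 [ 0.5186 -0.1685  0.096 ]
 [ 0.5563 -0.1898  0.096 ]
 [ 0.5543 -0.1661  0.096 ]] [ 0.5374 -0.1793  0.096 ]
```

{"name": "arm_command", "arguments": {"steps": [[[-0.0055,0.001,-0.002],[0,0,0]],[[0,0,0],[0,0,0]]]}}

```text
clock: 3.63
ee_pos: [0.5396, -0.1815, 0.0918]
eef_rot: [3.139, 0.001, 1.653]
wrist_force: [-0.4, -0.5, 1.4]
width: 0.701
```

{"name": "arm_command", "arguments": {"steps": [[[0,0,0],[0,0,0]],[[0,0,0],[0,0,0]]]}}

```text
clock: 3.8
ee_pos: [0.5389, -0.1809, 0.0911]
eef_rot: [3.14, 0.001, 1.653]
wrist_force: [0.5, -1.1, 0.7]
width: 0.704
```

{"name": "arm_command", "arguments": {"steps": [[[0.0018,-0.0015,0.003],[0,0,0]],[[0,0,0],[0,0,0]],[[0,0,0],[0,0,0]],[[0,0,0],[0,0,0]]]}}

```text
clock: 4.13
ee_pos: [0.5366, -0.1789, 0.087]
eef_rot: [-3.141, -0.0, 1.653]
wrist_force: [-0.6, -0.9, -0.5]
width: 0.697
```

{"name": "arm_command", "arguments": {"steps": [[[0,0,0],[0,0,0]],[[0,0,0],[0,0,0]],[[0,0,0],[0,0,0]],[[0,0,0],[0,0,0]],[[0,0,0],[0,0,0]],[[0,0,0],[0,0,0]]], "claw": -0.3, "squeeze": 60}}

```text
clock: 4.63
ee_pos: [0.5368, -0.1791, 0.0874]
eef_rot: [3.141, 0.0, 1.653]
wrist_force: [-0.9, -0.2, 5.1]
width: 0.41
```

{"name": "arm_command", "arguments": {"steps": [[[0,0,-0.004],[0,0,0]],[[0.002,0,-0.01],[0,0,0]],[[0.004,0,-0.015],[0,0,0]],[[0.004,0,-0.015],[0,0,0]],[[0.004,0,-0.006],[0,0,0]],[[0,0,0],[0,0,0]]], "claw": -1}}

```text
clock: 5.13
ee_pos: [0.5361, -0.1641, 0.1385]
eef_rot: [3.139, 0.0, 1.654]
wrist_force: [0.3, 0.1, -5.8]
width: 0.405
```

```bash
python3 snap.py d wrist scene
```

```text
5.1333 [ 0.5361 -0.1641  0.1385] [3.1395 0.0001 1.654 ] [ 0.3483  0.1005 -5.8434] 0.40456533257930494 [ 0.1852  0.5206  0.0155  2.0605 -0.0154  0.5585  1.8657]
```

View pics/wrist_d.png

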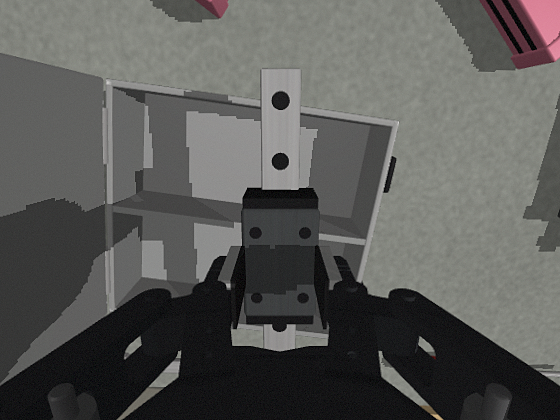

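View pics/scene_d.png

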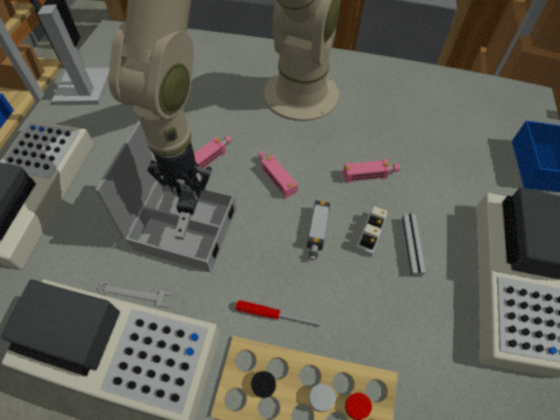

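{"name": "arm_command", "arguments": {"steps": [[[0,0,0],[0,0,0.06]],[[0,0,0],[0,0,0.12]],[[0,0,0],[0,0,0.12]],[[0,0,0],[0,0,0.12]],[[0,0,0],[0,0,0.12]],[[0,0,0],[0,0,0.12]],[[0,0,0],[0,0,0.12]],[[0,0,0],[0,0,0.12]],[[0,0,0],[0,0,0.12]],[[0,0,0],[0,0,0.12]]]}}

```text
clock: 6.07
ee_pos: [0.535, -0.1651, 0.136]
eef_rot: [-3.141, 0.002, 0.507]
wrist_force: [0.6, -0.0, -4.6]
width: 0.404
```

{"name": "arm_command", "arguments": {"steps": [[[0,0,0],[0,0,0.12]],[[0,0,0],[0,0,0.12]],[[0,0,0],[0,0,0.12]],[[0,0,0],[0,0,0.12]],[[0,0,0],[0,0,0.06]],[[0,0,0],[0,0,0.03]],[[0,0,0],[0,0,0]],[[0,0,0],[0,0,0]]]}}

```text
clock: 6.73
ee_pos: [0.5353, -0.165, 0.1365]
eef_rot: [3.141, 0.001, -0.055]
wrist_force: [0.4, 0.5, -6.1]
width: 0.408
```

```bash
python3 snap.py e wrist
```

```text
6.7333 [ 0.5353 -0.165   0.1365] [ 3.1413  0.0009 -0.0549] [ 0.4419  0.4681 -6.0778] 0.4083000662014716 [-0.151   0.5772  0.5168  2.0822 -0.4944  0.6032  0.6565]
```

View pics/wrist_e.png

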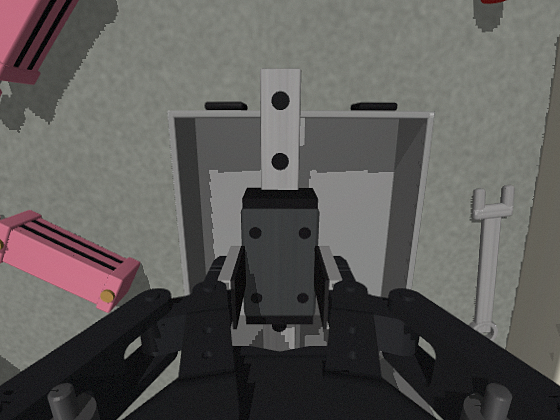

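Run:
```python
from h import *
np.set_printoptions(precision=4,suppress=True)
d=pickle.load(open("e.pkl","rb"));c=d["wrist"];o=d["obs"]
b=onz(c,[(169,112),(434,113)],.06,o);print(b,b.mean(0),np.linalg.norm(b[1]-b[0]),np.degrees(np.arctan2(*(b[1]-b[0])[[1,0]])))
m=b.mean(0)[:2]; a=np.radians(-93.2); ex=np.array([np.cos(a),np.sin(a)]); ey=np.array([-ex[1],ex[0]])
C=m+.105*ex; print("C",C,"far",C+.04625*ey,"near",C-.04625*ey)
# rail end in picture, z = TCP-28+16
r=onz(c,[(262,69),(300,69)],o["ee_pos"][2]-.012,o); print("rail end",r,r.mean(0)-o["ee_pos"])
crop(c["pixels"],150,60,300,130,"pics/we.png",2.6)
```

```text
[[ 0.461  -0.0856  0.06  ]
 [ 0.6481 -0.0963  0.06  ]] [ 0.5545 -0.091   0.06  ] 0.18736807859713406 -3.2782513732555016
C [ 0.5487 -0.1958] far [ 0.5949 -0.1984] near [ 0.5025 -0.1932]
rail end [[ 0.5314 -0.0713  0.1245]
 [ 0.5497 -0.0723  0.1245]] [ 0.0052  0.0932 -0.012 ]
```

View pics/we.png

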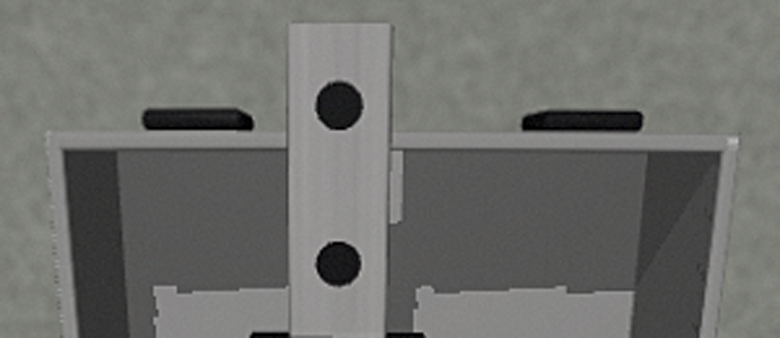

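{"name": "arm_command", "arguments": {"steps": [[[0.01,0.005,0],[0,0,0]],[[0.02,0.009,0],[0,0,0]],[[0.02,0.009,0],[0,0,0]],[[0.0113,0.0052,0.01],[0,0,0]],[[0,0,0.01],[0,0,0]],[[0,0,0],[0,0,0]],[[0,0,0],[0,0,0]]]}}

```text
clock: 7.37
ee_pos: [0.5936, -0.1963, 0.1156]
eef_rot: [-3.141, 0.003, -0.057]
wrist_force: [0.2, -0.4, -5.5]
width: 0.404
```

```bash
python3 snap.py f wrist side
```

```text
7.3667 [ 0.5936 -0.1963  0.1156] [-3.1407  0.0033 -0.0571] [ 0.2322 -0.4033 -5.4934] 0.40357437816711345 [-0.0913  0.6693  0.4985  1.9455 -0.5077  0.6563  0.6712]
```

View pics/wrist_f.png

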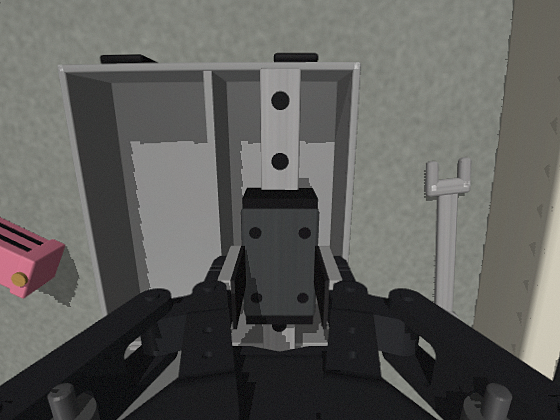

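View pics/side_f.png

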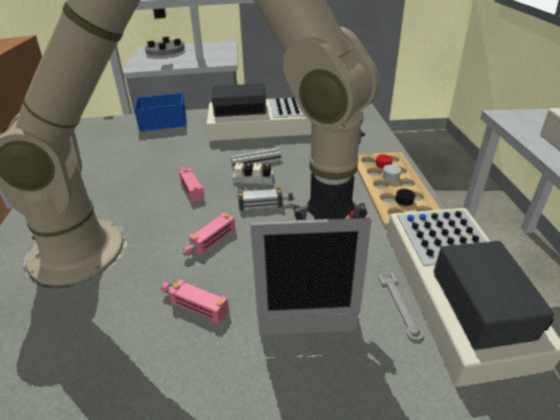

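Run:
```python
from h import *
np.set_printoptions(precision=4,suppress=True)
d=pickle.load(open("f.pkl","rb"));c=d["wrist"];o=d["obs"]
crop(c["pixels"],180,50,200,60,"pics/wf.png",4)
b=onz(c,[(63,65),(360,64),(215,71),(351,71)],.06,o);print(b, b[:2].mean(0))
R=Ro.from_euler("xyz",o["eef_rot"]).as_matrix()
print("tool coords",(b-o["ee_pos"])@R)
```

```text
[[ 0.4637 -0.085   0.06  ]
 [ 0.6482 -0.0963  0.06  ]
 [ 0.5587 -0.0952  0.06  ]
 [ 0.6427 -0.1     0.06  ]] [ 0.5559 -0.0907  0.06  ]
tool coords [[-0.1359 -0.1037  0.0561]
 [ 0.049  -0.1029  0.0555]
 [-0.0405 -0.0989  0.0558]
 [ 0.0436 -0.0989  0.0556]]
```

View pics/wf.png

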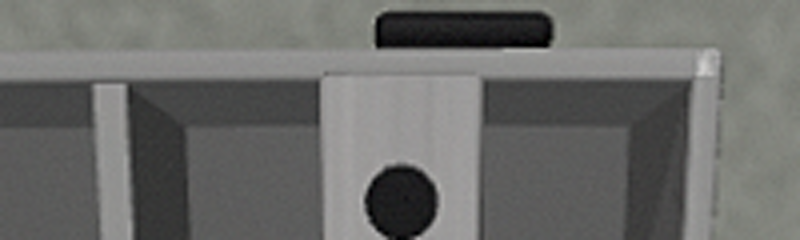

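{"name": "arm_command", "arguments": {"steps": [[[0.001,0,0.006],[0,0,0]],[[0,0,0.012],[0,0,0]],[[0,0,0.015],[0,0,0]],[[0,0,0.015],[0,0,0]],[[0,0,0.015],[0,0,0]],[[0,0,0.008],[0,0,0]],[[0,0,0.004],[0,0,0]],[[0,0,0],[0,0,0]],[[0,0,0],[0,0,0]]]}}

```text
clock: 8.22
ee_pos: [0.5963, -0.197, 0.0422]
eef_rot: [3.141, -0.0, -0.057]
wrist_force: [0.5, 0.0, -4.7]
width: 0.405
```

{"name": "arm_command", "arguments": {"steps": [[[0,0,0.003],[0,0,0]],[[0,0,0.002],[0,0,0]],[[0,0,0.002],[0,0,0]],[[0,0,0.0015],[0,0,0]],[[0,0,0],[0,0,0]],[[0,0,0],[0,0,0]]]}}

```text
clock: 8.72
ee_pos: [0.5962, -0.1967, 0.0335]
eef_rot: [-3.142, -0.0, -0.057]
wrist_force: [0.0, 0.2, -5.4]
width: 0.405
```

{"name": "arm_command", "arguments": {"steps": [[[0,0,0.001],[0,0,0]],[[0,0,0.0005],[0,0,0]],[[0,0,0],[0,0,0]],[[0,0,0],[0,0,0]]]}}

```text
clock: 9.05
ee_pos: [0.5963, -0.1968, 0.0326]
eef_rot: [-3.141, -0.001, -0.057]
wrist_force: [-3.4, 1.4, 5.3]
width: 0.406
```

{"name": "arm_command", "arguments": {"steps": [[[0,0,0],[0,0,0]],[[0,0,0],[0,0,0]],[[0,0,0],[0,0,0]],[[0,0,0],[0,0,0]]], "claw": 0.1}}

```text
clock: 9.38
ee_pos: [0.5964, -0.1969, 0.032]
eef_rot: [3.141, -0.0, -0.057]
wrist_force: [-0.3, 0.4, -0.1]
width: 0.549
```

```bash
python3 snap.py g wrist
```

```text
9.3833 [ 0.5964 -0.1969  0.032 ] [ 3.1413 -0.0005 -0.057 ] [-0.2666  0.4375 -0.1476] 0.5494972232808006 [-0.0224  0.7776  0.3927  1.976  -0.5921  0.5015  0.7403]
```

View pics/wrist_g.png

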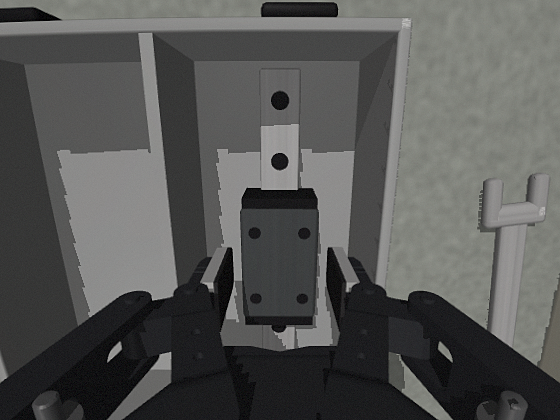

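```bash
cat >> h.py <<'E'
def rows(p0,y0,p1,y1,n):
    w=np.ones(n); w[0]=w[-1]=.5; w/=w.sum(); p0=np.array(p0);D=np.array(p1)-p0
    y=y0; 
    for k in w:
        c,s=np.cos(y),np.sin(y)
        R=np.array([[c,s,0],[s,-c,0],[0,0,-1]])
        print([[round(float(v),4)+0. for v in R.T@(D*k)],[0,0,round(-(y1-y0)*k,4)]],end=", ")
        y+=(y1-y0)*k
    print()
E
python3 -c "
from h import *
rows([.5964,-.1969,.152],-.057,[.4745,.134,.11],1.584,15)"
```

```text
[[-0.005, -0.0116, 0.0015], [0, 0, np.float64(-0.0586)]], [[-0.0087, -0.0236, 0.003], [0, 0, np.float64(-0.1172)]], [[-0.0058, -0.0245, 0.003], [0, 0, np.float64(-0.1172)]], [[-0.0029, -0.025, 0.003], [0, 0, np.float64(-0.1172)]], [[0.0, -0.0252, 0.003], [0, 0, np.float64(-0.1172)]], [[0.003, -0.025, 0.003], [0, 0, np.float64(-0.1172)]], [[0.0059, -0.0245, 0.003], [0, 0, np.float64(-0.1172)]], [[0.0087, -0.0236, 0.003], [0, 0, np.float64(-0.1172)]], [[0.0114, -0.0225, 0.003], [0, 0, np.float64(-0.1172)]], [[0.0139, -0.021, 0.003], [0, 0, np.float64(-0.1172)]], [[0.0163, -0.0192, 0.003], [0, 0, np.float64(-0.1172)]], [[0.0184, -0.0172, 0.003], [0, 0, np.float64(-0.1172)]], [[0.0203, -0.0149, 0.003], [0, 0, np.float64(-0.1172)]], [[0.0219, -0.0124, 0.003], [0, 0, np.float64(-0.1172)]], [[0.0116, -0.0049, 0.0015], [0, 0, np.float64(-0.0586)]],
```

{"name": "arm_command", "arguments": {"steps": [[[0,0,-0.008],[0,0,0]],[[0,0,-0.02],[0,0,0]],[[0,0,-0.03],[0,0,0]],[[0,0,-0.03],[0,0,0]],[[0,0,-0.02],[0,0,0]],[[0,0,-0.012],[0,0,0]]]}}

```text
clock: 9.93
ee_pos: [0.5969, -0.1973, 0.1551]
eef_rot: [3.141, -0.003, -0.057]
wrist_force: [-0.1, -0.6, 0.3]
width: 0.555
```

{"name": "arm_command", "arguments": {"steps": [[[-0.005,-0.0116,0.0015],[0,0,-0.0586]],[[-0.0087,-0.0236,0.003],[0,0,-0.117]],[[-0.0058,-0.0245,0.003],[0,0,-0.117]],[[-0.003,-0.025,0.003],[0,0,-0.117]],[[0,-0.0252,0.003],[0,0,-0.117]],[[0.003,-0.025,0.003],[0,0,-0.117]],[[0.006,-0.0245,0.003],[0,0,-0.117]],[[0.0087,-0.0236,0.003],[0,0,-0.117]],[[0.0114,-0.0225,0.003],[0,0,-0.117]],[[0.014,-0.021,0.003],[0,0,-0.117]]], "claw": 0.4}}

```text
clock: 10.77
ee_pos: [0.5131, 0.029, 0.1234]
eef_rot: [-3.142, -0.0, 1.06]
wrist_force: [0.5, 0.8, 0.9]
width: 0.7
```

{"name": "arm_command", "arguments": {"steps": [[[0.0163,-0.0192,0.003],[0,0,-0.117]],[[0.0184,-0.0172,0.003],[0,0,-0.117]],[[0.0203,-0.015,0.003],[0,0,-0.117]],[[0.022,-0.0124,0.003],[0,0,-0.117]],[[0.0116,-0.005,0.0015],[0,0,-0.06]],[[0,0,0],[0,0,0]],[[0,0,0],[0,0,0]]]}}

```text
clock: 11.35
ee_pos: [0.4746, 0.1344, 0.11]
eef_rot: [-3.141, 0.0, 1.581]
wrist_force: [0.2, -1.1, 0.1]
width: 0.697
```

```bash
python3 snap.py i wrist scene
```

```text
11.35 [0.4746 0.1344 0.11  ] [-3.1414  0.0003  1.5814] [ 0.1669 -1.0527  0.1336] 0.6971271445695215 [-0.4487  0.5117  0.0807  2.23   -0.1001  0.4035  1.2952]
```

View pics/wrist_i.png

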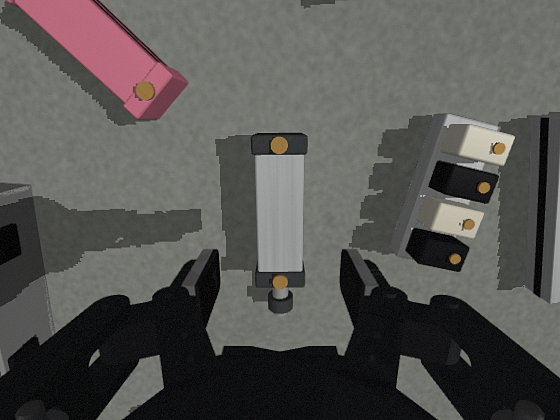

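View pics/scene_i.png

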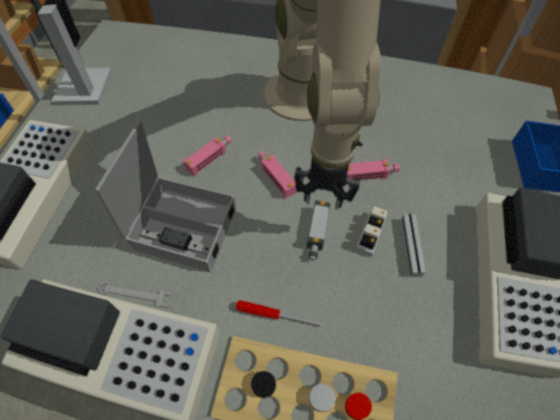

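Run:
```python
from h import *
np.set_printoptions(precision=4,suppress=True)
d=pickle.load(open("i.pkl","rb"));c=d["wrist"];o=d["obs"]
b=onz(c,[(279,145),(280.5,282.5),(251,134),(307,134),(257,286),(304.5,286)],.04,o);print(b,b[:2].mean(0))
```

```text
[[0.4212 0.1333 0.04  ]
 [0.529  0.1356 0.04  ]
 [0.4139 0.1138 0.04  ]
 [0.4135 0.1527 0.04  ]
 [0.5324 0.1168 0.04  ]
 [0.532  0.1549 0.04  ]] [0.4751 0.1344 0.04  ]
```

{"name": "arm_command", "arguments": {"steps": [[[0,0.0005,0.01],[0,0,-0.01]],[[0,0,0.02],[0,0,0]],[[0,0,0.02],[0,0,0]],[[0,0,0.017],[0,0,0]],[[0,0,0.01],[0,0,0]],[[0,0,0.006],[0,0,0]],[[0,0,0.002],[0,0,0]],[[0,0,0],[0,0,0]],[[0,0,0],[0,0,0]]]}}

```text
clock: 12.2
ee_pos: [0.4755, 0.1344, 0.0254]
eef_rot: [3.141, -0.0, 1.592]
wrist_force: [0.2, 0.2, 0.3]
width: 0.703
```

{"name": "arm_command", "arguments": {"steps": [[[0,0,0],[0,0,0]],[[0,0,0],[0,0,0]],[[0,0,0],[0,0,0]],[[0,0,0],[0,0,0]],[[0,0,0],[0,0,0]],[[0,0,0],[0,0,0]]], "claw": -0.3}}

```text
clock: 12.7
ee_pos: [0.4755, 0.1346, 0.026]
eef_rot: [3.14, -0.0, 1.592]
wrist_force: [-1.2, -0.4, 7.9]
width: 0.395
```

{"name": "arm_command", "arguments": {"steps": [[[0,0,-0.004],[0,0,0]],[[0,0,-0.012],[0,0,0]],[[0,0,-0.025],[0,0,0]],[[0,0,-0.035],[0,0,0]],[[0,0,-0.03],[0,0,0]],[[0,0,-0.014],[0,0,0]],[[0,0,0],[0,0,0]],[[0,0,0],[0,0,0]]], "claw": -1}}

```text
clock: 13.37
ee_pos: [0.4752, 0.1348, 0.1456]
eef_rot: [3.14, -0.001, 1.593]
wrist_force: [-0.9, 0.1, -2.5]
width: 0.393
```

```bash
python3 snap.py j wrist; python3 -c "
from h import *
rows([.4755,.1344,.1455],1.592,[.5025,-.165,.135],-.056,15)"
```

```text
13.3667 [0.4752 0.1348 0.1456] [ 3.1398 -0.0008  1.593 ] [-0.8516  0.1097 -2.5385] 0.39285870437372994 [-0.461   0.4495  0.0958  2.2034 -0.0887  0.4901  1.2966]
[[-0.0107, 0.0007, 0.0004], [0, 0, np.float64(0.0589)]], [[-0.0213, 0.0027, 0.0007], [0, 0, np.float64(0.1177)]], [[-0.0208, 0.0052, 0.0007], [0, 0, np.float64(0.1177)]], [[-0.0201, 0.0076, 0.0007], [0, 0, np.float64(0.1177)]], [[-0.019, 0.0099, 0.0007], [0, 0, np.float64(0.1177)]], [[-0.0177, 0.0121, 0.0007], [0, 0, np.float64(0.1177)]], [[-0.0162, 0.0141, 0.0007], [0, 0, np.float64(0.1177)]], [[-0.0144, 0.0159, 0.0007], [0, 0, np.float64(0.1177)]], [[-0.0125, 0.0175, 0.0007], [0, 0, np.float64(0.1177)]], [[-0.0103, 0.0188, 0.0007], [0, 0, np.float64(0.1177)]], [[-0.008, 0.0199, 0.0007], [0, 0, np.float64(0.1177)]], [[-0.0056, 0.0207, 0.0007], [0, 0, np.float64(0.1177)]], [[-0.0032, 0.0212, 0.0007], [0, 0, np.float64(0.1177)]], [[-0.0007, 0.0215, 0.0007], [0, 0, np.float64(0.1177)]], [[0.0009, 0.0107, 0.0004], [0, 0, np.float64(0.0589)]],
```

View pics/wrist_j.png

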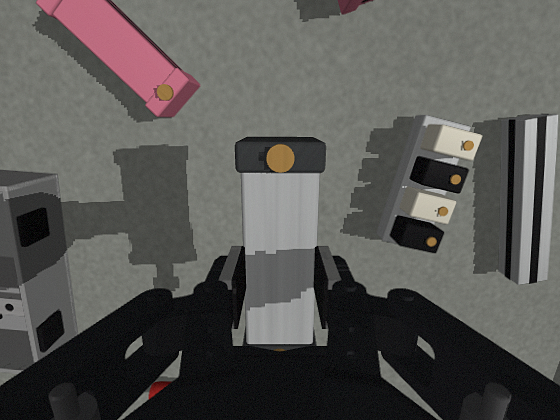

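{"name": "arm_command", "arguments": {"steps": [[[-0.0107,0.0007,0.0004],[0,0,0.0589]],[[-0.0213,0.0027,0.0007],[0,0,0.1177]],[[-0.0208,0.0052,0.0007],[0,0,0.1177]],[[-0.02,0.0076,0.0007],[0,0,0.1177]],[[-0.019,0.01,0.0007],[0,0,0.1177]],[[-0.0177,0.0121,0.0007],[0,0,0.1177]],[[-0.0162,0.0141,0.0007],[0,0,0.1177]],[[-0.0144,0.0159,0.0007],[0,0,0.1177]],[[-0.0125,0.0175,0.0007],[0,0,0.1177]],[[-0.0103,0.0188,0.0007],[0,0,0.1177]]]}}

```text
clock: 14.25
ee_pos: [0.4925, -0.0703, 0.1368]
eef_rot: [-3.141, 0.003, 0.465]
wrist_force: [0.0, -0.2, -3.3]
width: 0.393
```

{"name": "arm_command", "arguments": {"steps": [[[-0.008,0.02,0.0007],[0,0,0.1177]],[[-0.0056,0.0207,0.0007],[0,0,0.1177]],[[-0.0032,0.0212,0.0007],[0,0,0.1177]],[[-0.0007,0.0215,0.0007],[0,0,0.1177]],[[0.0009,0.0107,0.0004],[0,0,0.06]],[[0.001,0.005,0.01],[0,0,0]],[[0,0.003,0.01],[0,0,0]],[[0,0,0],[0,0,0]],[[0,0,0],[0,0,0]]]}}

```text
clock: 15.0
ee_pos: [0.5018, -0.1719, 0.1136]
eef_rot: [-3.141, 0.003, -0.055]
wrist_force: [-0.5, -0.6, -3.2]
width: 0.393
```

```bash
python3 snap.py k wrist
```

```text
15.0 [ 0.5018 -0.1719  0.1136] [-3.1407  0.0032 -0.0552] [-0.4735 -0.6293 -3.2034] 0.3930127925627581 [-0.1022  0.5826  0.4782  2.1606 -0.5373  0.5178  0.7297]
```

View pics/wrist_k.png

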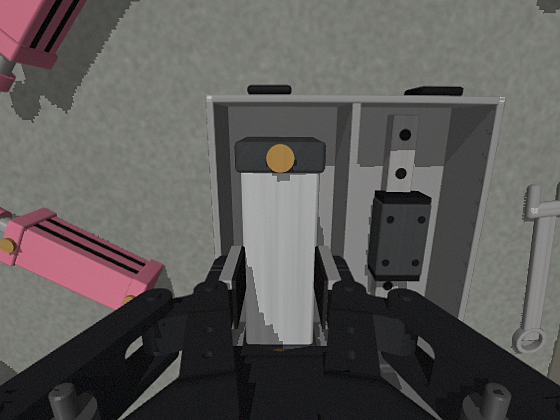

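{"name": "arm_command", "arguments": {"steps": [[[0.0018,0.002,0.006],[0,0,0]],[[0,0,0.012],[0,0,0]],[[0,0,0.015],[0,0,0]],[[0,0,0.015],[0,0,0]],[[0,0,0.014],[0,0,0]],[[0,0,0.008],[0,0,0]],[[0,0,0.004],[0,0,0]],[[0,0,0],[0,0,0]],[[0,0,0],[0,0,0]]]}}

```text
clock: 15.8
ee_pos: [0.5048, -0.1749, 0.0414]
eef_rot: [3.142, -0.0, -0.056]
wrist_force: [0.1, -0.4, -3.1]
width: 0.395
```

{"name": "arm_command", "arguments": {"steps": [[[0,0,0.003],[0,0,0]],[[0,0,0.003],[0,0,0]],[[0,0,0.002],[0,0,0]],[[0,0,0.001],[0,0,0]],[[0,0,0.001],[0,0,0]],[[0,0,0],[0,0,0]],[[0,0,0],[0,0,0]]]}}

```text
clock: 16.38
ee_pos: [0.5047, -0.1748, 0.0312]
eef_rot: [-3.141, -0.0, -0.056]
wrist_force: [-0.4, 0.4, -1.5]
width: 0.392
```

{"name": "arm_command", "arguments": {"steps": [[[0,0,0.001],[0,0,0]],[[0,0,0],[0,0,0]],[[0,0,0],[0,0,0]]]}}

```text
clock: 16.63
ee_pos: [0.5046, -0.1748, 0.031]
eef_rot: [-3.141, -0.001, -0.057]
wrist_force: [-2.4, 2.0, 12.8]
width: 0.394
```

Contact confirmed; release partially.

{"name": "arm_command", "arguments": {"steps": [[[0,0,0],[0,0,0]],[[0,0,0],[0,0,0]],[[0,0,0],[0,0,0]],[[0,0,0],[0,0,0]]], "claw": 0.08}}

```text
clock: 16.97
ee_pos: [0.5047, -0.1749, 0.0301]
eef_rot: [3.141, -0.0, -0.056]
wrist_force: [-0.3, -0.5, -0.1]
width: 0.54
```

{"name": "arm_command", "arguments": {"steps": [[[0,0,-0.006],[0,0,0]],[[0,0,-0.015],[0,0,0]],[[0,0,-0.025],[0,0,0]],[[0,0,-0.03],[0,0,0]],[[0,0,-0.03],[0,0,0]],[[0,0,-0.03],[0,0,0]],[[0,0,-0.015],[0,0,0]],[[0,0,0],[0,0,0]],[[0,0,0],[0,0,0]]]}}

```text
clock: 17.72
ee_pos: [0.505, -0.1746, 0.1819]
eef_rot: [-3.141, -0.002, -0.056]
wrist_force: [0.2, 0.6, -0.0]
width: 0.54
```

```bash
python3 snap.py l wrist scene
```

```text
17.7167 [ 0.505  -0.1746  0.1819] [-3.1415 -0.002  -0.0558] [ 0.2032  0.5897 -0.0003] 0.5395482872929034 [-0.1882  0.491   0.5972  2.1059 -0.4444  0.6665  0.6538]
```

View pics/wrist_l.png

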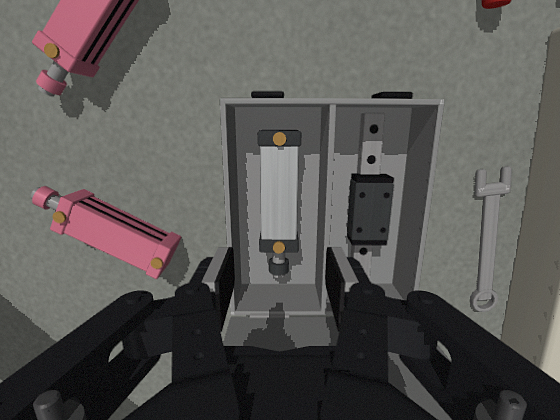

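View pics/scene_l.png

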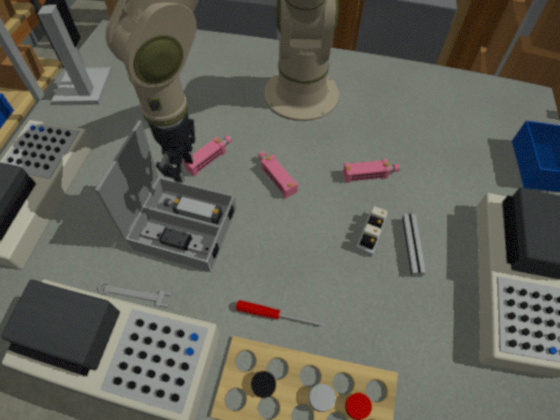

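{"name": "arm_command", "arguments": {"steps": [[[0,0,-0.015],[0,0,0]],[[0,0,-0.03],[0,0,0]],[[0,0,-0.035],[0,0,0]],[[0,0,-0.035],[0,0,0]],[[0,0,-0.03],[0,0,0]],[[0,0,-0.012],[0,0,0]],[[0,0,0],[0,0,0]]], "claw": -1}}

```text
clock: 18.4
ee_pos: [0.5055, -0.1754, 0.3398]
eef_rot: [3.141, -0.003, -0.056]
wrist_force: [0.4, 0.1, 0.1]
width: -0.001
```

{"name": "arm_command", "arguments": {"steps": [[[0.004,0.014,0],[0,0,0]],[[0.0083,0.028,0],[0,0,0]],[[0.0083,0.028,0],[0,0,0]],[[0.0083,0.028,0],[0,0,0]],[[0.0083,0.028,0],[0,0,0]],[[0.0083,0.028,0],[0,0,0]],[[0.004,0.014,0],[0,0,0]],[[0,0,0],[0,0,0]]]}}

```text
clock: 19.07
ee_pos: [0.5435, -0.3488, 0.3353]
eef_rot: [3.141, 0.004, -0.061]
wrist_force: [-0.5, 0.7, 0.1]
width: 0.002
```

```bash
python3 snap.py m side scene
```

```text
19.0667 [ 0.5435 -0.3488  0.3353] [ 3.1406  0.0035 -0.0605] [-0.5148  0.6836  0.1286] 0.001943257550538413 [ 0.0158  0.4779  0.7213  1.6911 -0.3433  1.1065  0.7776]
```

View pics/side_m.png

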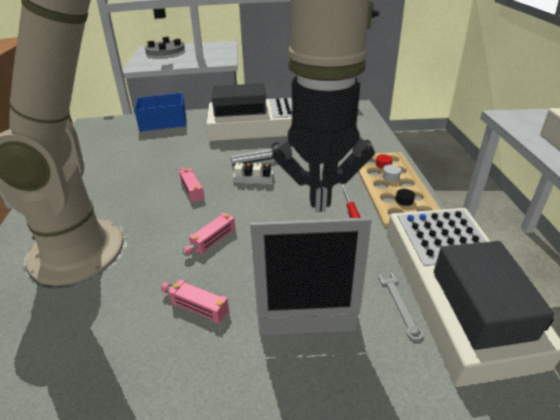

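View pics/scene_m.png

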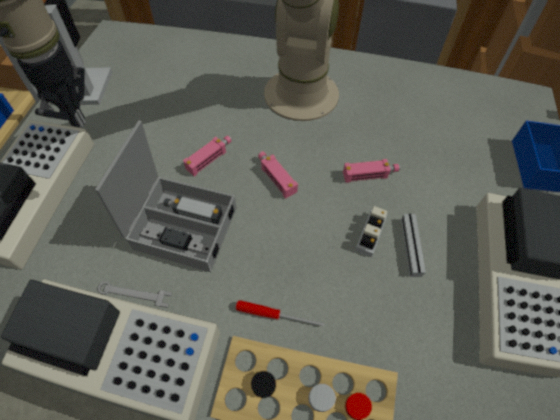

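{"name": "arm_command", "arguments": {"steps": [[[0,0,0.015],[0,0,0]],[[0,0,0.025],[0,0,0]],[[0,0,0.025],[0,0,0]],[[0,0,0.02],[0,0,0]],[[0,0,0],[0,0,0]],[[0,-0.006,0],[0,0,0]],[[0,-0.01,0],[0,0,0]],[[0,-0.01,0],[0,0,0]],[[0,0,0],[0,0,0]]]}}

```text
clock: 19.92
ee_pos: [0.5472, -0.3164, 0.254]
eef_rot: [-3.14, -0.002, -0.053]
wrist_force: [-0.1, 0.5, 0.3]
width: -0.001
```

```bash
python3 snap.py n side
```

```text
19.9167 [ 0.5472 -0.3164  0.254 ] [-3.1402 -0.0015 -0.0533] [-0.0629  0.4707  0.3442] -0.0010672502882745332 [-0.0026  0.5303  0.6744  1.8219 -0.4072  0.931   0.7996]
```

View pics/side_n.png

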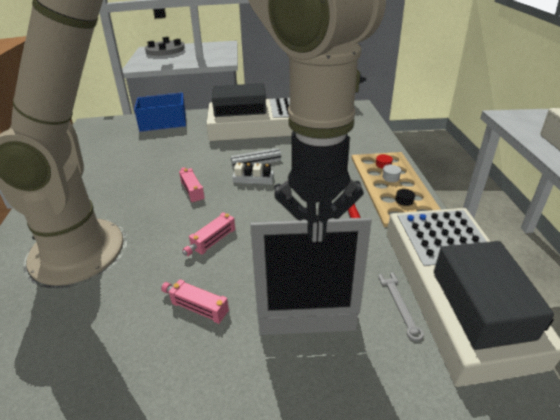

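Run:
```python
import numpy as np
r=.175
def P(t): return np.array([r*np.cos(t)-.008*np.sin(t)-.011, .0605+r*np.sin(t)+.008*np.cos(t)+.019])
th=[1.5,1.45,1.4,1.35]+list(np.arange(1.28,.1,-.07))+[.11,.08,.05,.03,.015,0]
p=np.array([-.0176,.254])
for t in th:
    q=P(t); print(f"{t:.2f} dy={-(q-p)[0]:.4f} dz={-(q-p)[1]:.4f}  TCP y={-.2988+q[0]:.4f} z={q[1]:.4f}"); p=q
```

```text
1.50 dy=-0.0110 dz=-0.0006  TCP y=-0.3054 z=0.2546
1.45 dy=-0.0087 dz=0.0004  TCP y=-0.2967 z=0.2542
1.40 dy=-0.0087 dz=0.0009  TCP y=-0.2879 z=0.2533
1.35 dy=-0.0087 dz=0.0013  TCP y=-0.2793 z=0.2520
1.28 dy=-0.0120 dz=0.0026  TCP y=-0.2673 z=0.2494
1.21 dy=-0.0118 dz=0.0034  TCP y=-0.2555 z=0.2461
1.14 dy=-0.0115 dz=0.0042  TCP y=-0.2440 z=0.2419
1.07 dy=-0.0112 dz=0.0050  TCP y=-0.2328 z=0.2369
1.00 dy=-0.0108 dz=0.0058  TCP y=-0.2220 z=0.2311
0.93 dy=-0.0104 dz=0.0065  TCP y=-0.2116 z=0.2246
0.86 dy=-0.0099 dz=0.0072  TCP y=-0.2017 z=0.2173
0.79 dy=-0.0094 dz=0.0079  TCP y=-0.1923 z=0.2094
0.72 dy=-0.0088 dz=0.0085  TCP y=-0.1835 z=0.2009
0.65 dy=-0.0082 dz=0.0091  TCP y=-0.1753 z=0.1918
0.58 dy=-0.0075 dz=0.0097  TCP y=-0.1678 z=0.1821
0.51 dy=-0.0068 dz=0.0102  TCP y=-0.1610 z=0.1719
0.44 dy=-0.0061 dz=0.0106  TCP y=-0.1549 z=0.1613
0.37 dy=-0.0053 dz=0.0110  TCP y=-0.1495 z=0.1502
0.30 dy=-0.0046 dz=0.0114  TCP y=-0.1450 z=0.1389
0.23 dy=-0.0037 dz=0.0117  TCP y=-0.1412 z=0.1272
0.16 dy=-0.0029 dz=0.0119  TCP y=-0.1383 z=0.1153
0.11 dy=-0.0016 dz=0.0086  TCP y=-0.1367 z=0.1067
0.08 dy=-0.0007 dz=0.0052  TCP y=-0.1360 z=0.1015
0.05 dy=-0.0006 dz=0.0052  TCP y=-0.1354 z=0.0962
0.03 dy=-0.0003 dz=0.0035  TCP y=-0.1351 z=0.0927
0.01 dy=-0.0002 dz=0.0026  TCP y=-0.1349 z=0.0901
0.00 dy=-0.0001 dz=0.0026  TCP y=-0.1348 z=0.0875
```

{"name": "arm_command", "arguments": {"steps": [[[0,-0.011,0],[0,0,0]],[[0,-0.0087,0],[0,0,0]],[[0,-0.0087,0.001],[0,0,0]],[[0,-0.0087,0.0013],[0,0,0]],[[0,-0.012,0.0026],[0,0,0]],[[0,0,0],[0,0,0]]]}}

```text
clock: 20.47
ee_pos: [0.5492, -0.2672, 0.2474]
eef_rot: [-3.14, 0.001, -0.054]
wrist_force: [0.7, 0.5, 0.1]
width: 0.0
```

```bash
python3 snap.py o side scene
```

```text
20.4667 [ 0.5492 -0.2672  0.2474] [-3.1397  0.0009 -0.0537] [0.6939 0.455  0.1396] 0.00013834557409207252 [-0.0893  0.5118  0.6794  1.8752 -0.4062  0.8978  0.7329]
```

View pics/side_o.png

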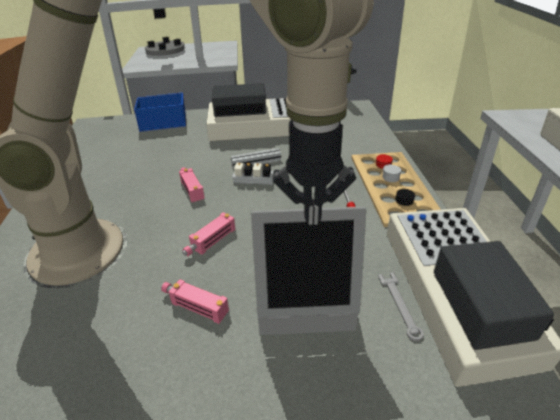

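View pics/scene_o.png

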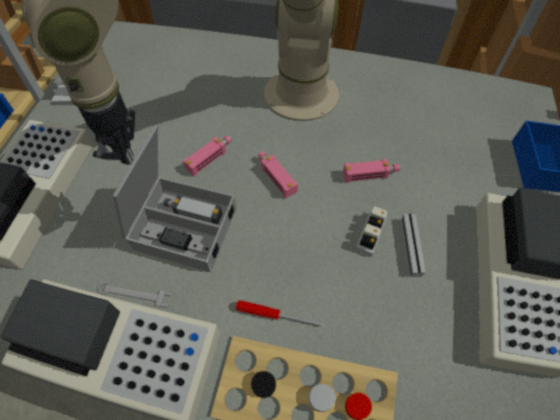

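{"name": "arm_command", "arguments": {"steps": [[[0,-0.0118,0.003],[0,0,0]],[[0,-0.0115,0.004],[0,0,0]],[[0,-0.0112,0.005],[0,0,0]],[[0,-0.0108,0.0058],[0,0,0]],[[0,-0.0104,0.0065],[0,0,0]],[[0,-0.01,0.0072],[0,0,0]],[[0,-0.0094,0.0079],[0,0,0]]]}}

```text
clock: 21.15
ee_pos: [0.5531, -0.1939, 0.208]
eef_rot: [-3.141, 0.0, -0.056]
wrist_force: [1.3, 0.7, 1.7]
width: 0.0
```

{"name": "arm_command", "arguments": {"steps": [[[0,-0.0088,0.0085],[0,0,0]],[[0,-0.0082,0.009],[0,0,0]],[[0,-0.0075,0.0097],[0,0,0]],[[0,-0.0068,0.01],[0,0,0]],[[0,-0.006,0.0106],[0,0,0]],[[0,0,0],[0,0,0]]]}}

```text
clock: 21.65
ee_pos: [0.5543, -0.1562, 0.1585]
eef_rot: [-3.141, 0.003, -0.055]
wrist_force: [-0.3, 0.1, -0.7]
width: 0.0
```

```bash
python3 snap.py p side scene
```

```text
21.65 [ 0.5543 -0.1562  0.1585] [-3.1407  0.0033 -0.0549] [-0.2618  0.0687 -0.7118] 0.0004059391940944483 [-0.2244  0.5781  0.6023  2.0317 -0.5108  0.6861  0.6534]
```

View pics/side_p.png

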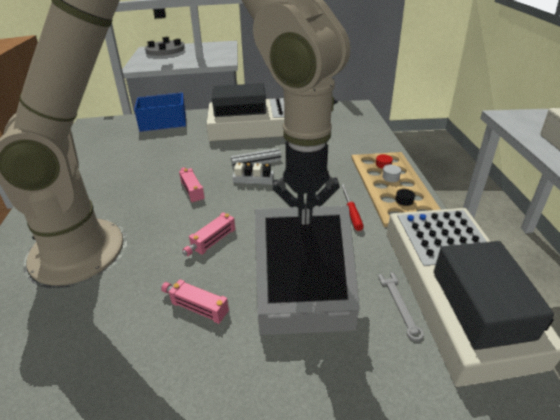

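View pics/scene_p.png

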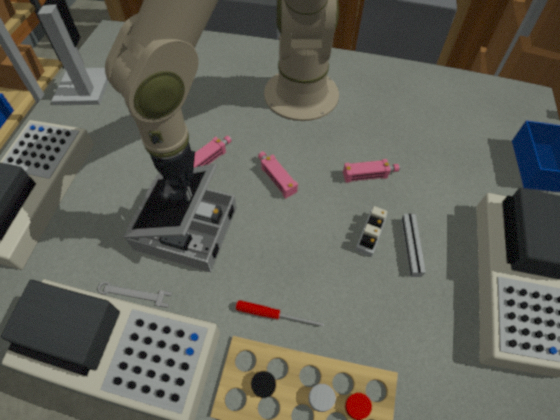

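Lid following well (about 0.45 rad). Continue, slowing near the rim.

{"name": "arm_command", "arguments": {"steps": [[[0,-0.004,0.009],[0,0,0]],[[0,-0.004,0.01],[0,0,0]],[[0,-0.004,0.01],[0,0,0]],[[0,-0.003,0.01],[0,0,0]],[[0,-0.003,0.008],[0,0,0]],[[0,-0.001,0.006],[0,0,0]],[[0,-0.001,0.005],[0,0,0]],[[0,0,0.004],[0,0,0]],[[0,0,0.003],[0,0,0]],[[0,0,0],[0,0,0]]]}}

```text
clock: 22.58
ee_pos: [0.556, -0.1384, 0.0955]
eef_rot: [3.141, 0.0, -0.057]
wrist_force: [-0.4, 0.0, -0.3]
width: 0.001
```

{"name": "arm_command", "arguments": {"steps": [[[0,-0.002,0.002],[0,0,0]],[[0,-0.001,0.002],[0,0,0]],[[0,0,0.0015],[0,0,0]],[[0,0,0.0015],[0,0,0]],[[0,0,0.001],[0,0,0]],[[0,0,0],[0,0,0]]]}}

```text
clock: 23.08
ee_pos: [0.5564, -0.1351, 0.0879]
eef_rot: [-3.141, 0.0, -0.056]
wrist_force: [0.1, 0.2, -0.1]
width: 0.004
```

{"name": "arm_command", "arguments": {"steps": [[[0,0,0.001],[0,0,0]],[[0,0,0],[0,0,0]],[[0,0,0.001],[0,0,0]],[[0,0,0],[0,0,0]]]}}

```text
clock: 23.42
ee_pos: [0.5564, -0.1352, 0.0859]
eef_rot: [3.142, -0.0, -0.056]
wrist_force: [0.2, 0.4, 0.0]
width: -0.003
```

```bash
python3 snap.py q side scene; python3 -c "
from h import *
d=pickle.load(open('q.pkl','rb'))
crop(d['side']['pixels'],220,180,160,170,'pics/sq.png',3.5)"
```

```text
23.4167 [ 0.5564 -0.1352  0.0859] [ 3.1416 -0.     -0.0563] [0.233  0.3883 0.0419] -0.0028912190703839036 [-0.1857  0.6686  0.4932  2.0859 -0.6168  0.5321  0.7056]
```

View pics/sq.png

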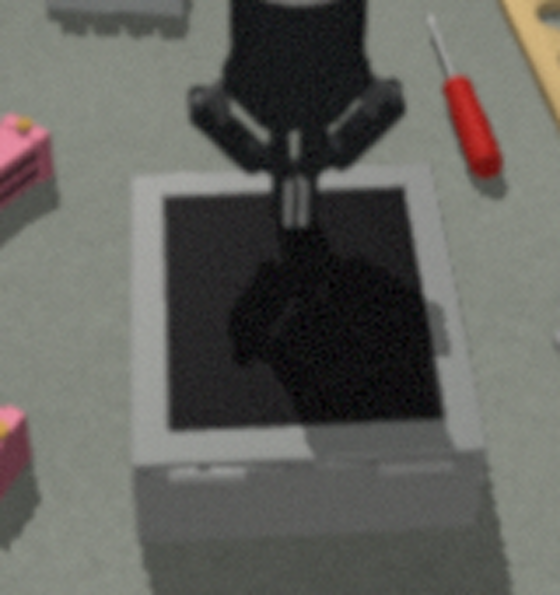

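View pics/scene_q.png

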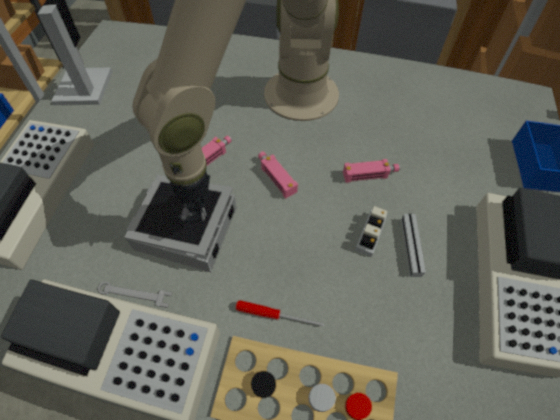

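{"name": "arm_command", "arguments": {"steps": [[[0,0,0.001],[0,0,0]],[[0,0,0],[0,0,0]],[[0,0,0],[0,0,0]]]}}

```text
clock: 23.77
ee_pos: [0.5564, -0.1352, 0.0849]
eef_rot: [3.142, 0.0, -0.056]
wrist_force: [-0.4, -0.1, -0.0]
width: 0.004
```

{"name": "arm_command", "arguments": {"steps": [[[0,0,0.001],[0,0,0]],[[0,0,0],[0,0,0]],[[0,0,0],[0,0,0]]]}}

```text
clock: 24.02
ee_pos: [0.5564, -0.1352, 0.0839]
eef_rot: [3.142, 0.0, -0.056]
wrist_force: [-0.4, 0.2, 0.3]
width: -0.001
```

{"name": "arm_command", "arguments": {"steps": [[[0,0,0.001],[0,0,0]],[[0,0,0],[0,0,0]]]}}

```text
clock: 24.18
ee_pos: [0.5564, -0.1351, 0.0829]
eef_rot: [-3.142, 0.0, -0.056]
wrist_force: [1.3, 1.5, -0.0]
width: 0.002
```

{"name": "arm_command", "arguments": {"steps": [[[0,0,0.001],[0,0,0]],[[0,0,0],[0,0,0]]]}}

```text
clock: 24.35
ee_pos: [0.5565, -0.1352, 0.0819]
eef_rot: [3.142, -0.0, -0.056]
wrist_force: [0.5, 0.6, 1.0]
width: 0.001
```

{"name": "arm_command", "arguments": {"steps": [[[0,0,0.0005],[0,0,0]],[[0,0,0],[0,0,0]]]}}

```text
clock: 24.52
ee_pos: [0.5564, -0.1352, 0.0814]
eef_rot: [-3.142, 0.0, -0.056]
wrist_force: [0.4, 0.6, -0.1]
width: -0.002
```

```bash
python3 snap.py r side wrist scene; python3 -c "
from h import *
d=pickle.load(open('r.pkl','rb'))
crop(d['side']['pixels'],270,210,60,60,'pics/sr.png',9)
crop(d['scene']['pixels'],110,160,140,120,'pics/cr.png',5)
P=np.array([[.5564,-.1352,.0624],[.5564,-.1352,.0685],[.5564,-.1462,.0624]]);print(proj(d['side'],P))"
```

```text
24.5167 [ 0.5564 -0.1352  0.0814] [-3.1416  0.     -0.0563] [ 0.409   0.5566 -0.0698] -0.0019866419918117056 [-0.1804  0.6746  0.4854  2.0879 -0.6229  0.5231  0.7106]
[[303.40045117 251.3769067 ]
 [303.44576911 249.29977716]
 [304.11828955 254.85006733]]
```

View pics/sr.png

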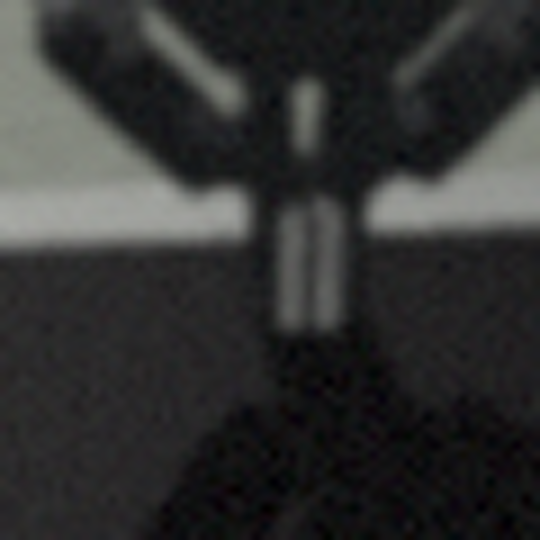

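View pics/wrist_r.png

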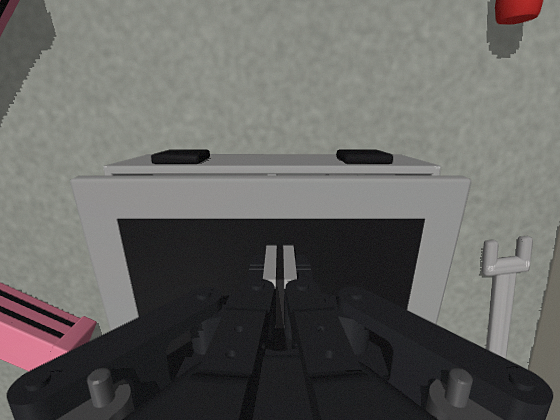

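View pics/cr.png

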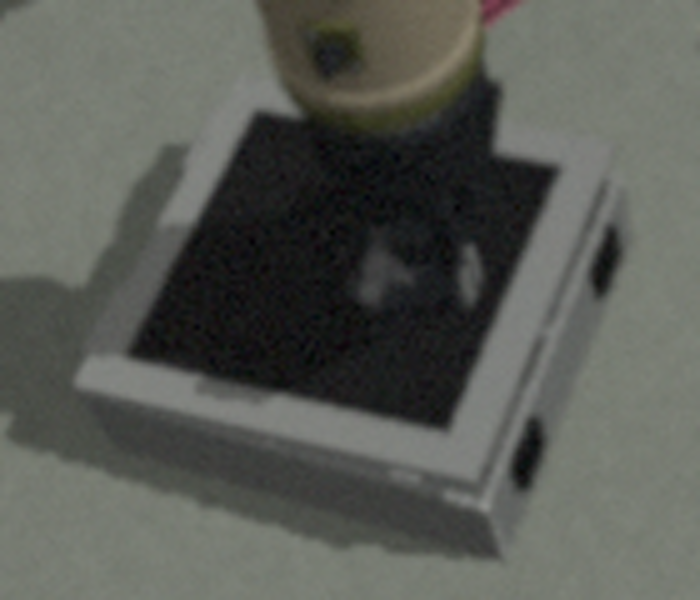

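Run:
```python
from h import *
import h
h.C=np.array([.549,-.194]);h.CY=np.radians(-93.2)
np.set_printoptions(precision=1,suppress=True)
d=pickle.load(open("r.pkl","rb"));c=d["wrist"];o=d["obs"]
for n,P in {"bottom":[(-.105,s*.095,0) for s in(-1,1)],"rim":[(-.105,s*.095,.06) for s in(-1,1)],"lidtop0":[(-.105,s*.095,.0685) for s in(-1,1)],
 "lidtop.1":[(.105-.21*np.cos(.1),s*.095,.0685+.21*np.sin(.1)) for s in(-1,1)]}.items():
    print(n,proj(c,[h.case2w(p) for p in P],o).ravel(),proj(d["scene"],[h.case2w(p) for p in P]).ravel())
crop(c["pixels"],60,140,420,60,"pics/wr.png",1.9)
crop(c["pixels"],240,220,80,80,"pics/wr2.png",7)
```

```text
bottom [147.5 153.4 401.9 153.2] [235.8 207.1 210.  271.9]
rim [103.3 164.7 443.1 164.4] [233.9 194.5 206.4 261.7]
lidtop0 [ 94.6 167.  451.2 166.7] [233.6 192.6 205.8 260.1]
lidtop.1 [ 69.3 175.8 474.9 175.5] [232.4 187.7 203.9 256.1]
```

View pics/wr.png

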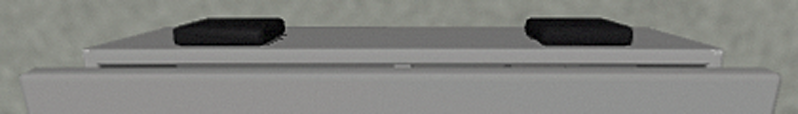

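View pics/wr2.png

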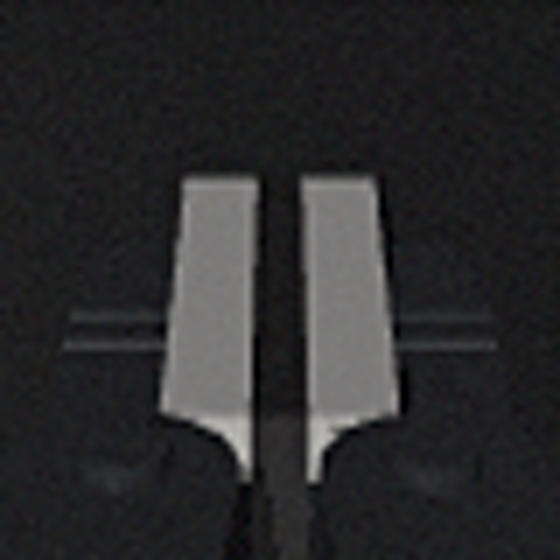

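Run:
```python
from h import *
np.set_printoptions(precision=1,suppress=True)
def tp(tag,pts):
    d=pickle.load(open(tag+".pkl","rb"));c=d["wrist"]
    T=np.linalg.inv(c["hand_eye"]); P=np.array(pts)@T[:3,:3].T+T[:3,3]
    return cv2.projectPoints(P.reshape(-1,1,3),np.zeros(3),np.zeros(3),c["camera_matrix"],c["dist"])[0].reshape(-1,2)
for z in (-.02,-.01,0,.01,.019): print(z,tp("r",[(0,-.011,z),(0,.011,z)]).ravel())
d=pickle.load(open("r.pkl","rb"));q=pickle.load(open("q.pkl","rb"))
df=cv2.absdiff(d["side"]["pixels"],q["side"]["pixels"]).max(2)
im=np.hstack([q["side"]["pixels"][215:260,250:360],d["side"]["pixels"][215:260,250:360]])
cv2.imwrite("pics/qr.png",cv2.resize(im,None,fx=3.6,fy=7,interpolation=cv2.INTER_CUBIC))
crop(d["scene"]["pixels"],190,180,60,100,"pics/cr2.png",6)
```

```text
-0.02 [280.9 253.4 280.8 295.9]
-0.01 [280.8 244.8 280.7 285. ]
0 [280.7 237.2 280.6 275.4]
0.01 [280.6 230.5 280.6 266.9]
0.019 [280.5 225.1 280.5 259.9]
```

View pics/qr.png

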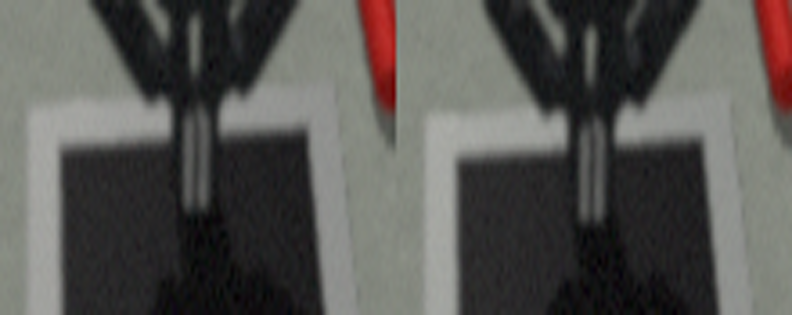

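View pics/cr2.png

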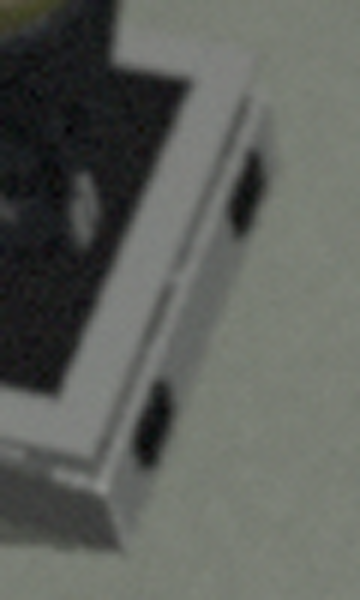

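{"name": "arm_command", "arguments": {"steps": [[[0,0,0.0015],[0,0,0]],[[0,0,0.0015],[0,0,0]],[[0,0,0.0015],[0,0,0]],[[0,0,0.0015],[0,0,0]]]}}

```text
clock: 25.0
ee_pos: [0.5565, -0.1351, 0.0753]
eef_rot: [-3.142, -0.0, -0.056]
wrist_force: [-0.5, 0.7, 1.3]
width: 0.003
```

```bash
python3 snap.py s wrist
```

```text
25.0 [ 0.5565 -0.1351  0.0753] [-3.1415 -0.0001 -0.0563] [-0.487   0.7175  1.2914] 0.002690419698279364 [-0.1732  0.6827  0.4747  2.0906 -0.6312  0.5107  0.7175]
```

View pics/wrist_s.png

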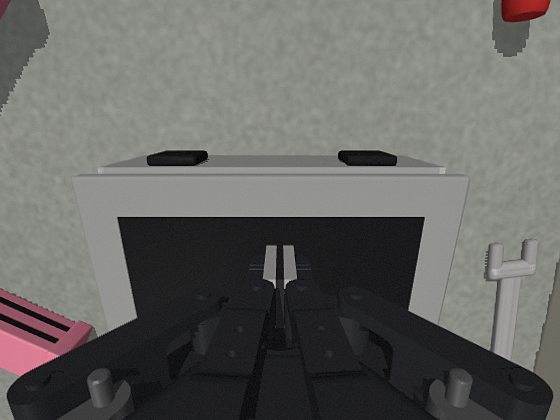

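{"name": "arm_command", "arguments": {"steps": [[[0,0,0.0015],[0,0,0]],[[0,0,0.0015],[0,0,0]],[[0,0,0.001],[0,0,0]],[[0,0,0],[0,0,0]]]}}

```text
clock: 25.38
ee_pos: [0.5564, -0.1352, 0.0713]
eef_rot: [3.142, 0.0, -0.056]
wrist_force: [0.6, -0.1, 0.1]
width: 0.003
```

{"name": "arm_command", "arguments": {"steps": [[[0,0,0.001],[0,0,0]],[[0,0,0.001],[0,0,0]],[[0,0,0],[0,0,0]]]}}

```text
clock: 25.63
ee_pos: [0.5564, -0.1352, 0.0694]
eef_rot: [3.142, 0.0, -0.056]
wrist_force: [0.6, 1.5, -0.2]
width: -0.002
```

{"name": "arm_command", "arguments": {"steps": [[[0,0,0.001],[0,0,0]],[[0,0,0],[0,0,0]]]}}

```text
clock: 25.8
ee_pos: [0.5564, -0.1352, 0.0684]
eef_rot: [3.142, -0.0, -0.056]
wrist_force: [-0.1, -0.8, 0.5]
width: -0.002
```

```bash
python3 snap.py t wrist side
python3 - <<'E'
from h import *
d=pickle.load(open("t.pkl","rb"))
a=cv2.resize(d["wrist"]["pixels"][140:300,60:480],None,fx=1.9,fy=1.9,interpolation=cv2.INTER_CUBIC)
cv2.imwrite("pics/wt.png",a)
crop(d["side"]["pixels"],230,190,140,150,"pics/st.png",4)
E
```

```text
25.8 [ 0.5564 -0.1352  0.0684] [ 3.1415 -0.     -0.0564] [-0.0732 -0.8049  0.5315] -0.001809684406071215 [-0.1649  0.6921  0.4624  2.0934 -0.6403  0.4966  0.7251]
```

View pics/wt.png

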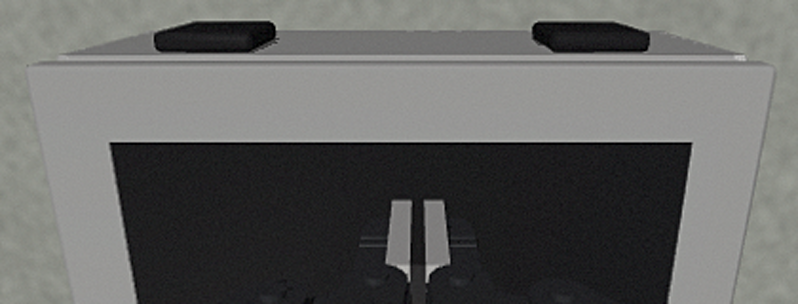

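View pics/st.png

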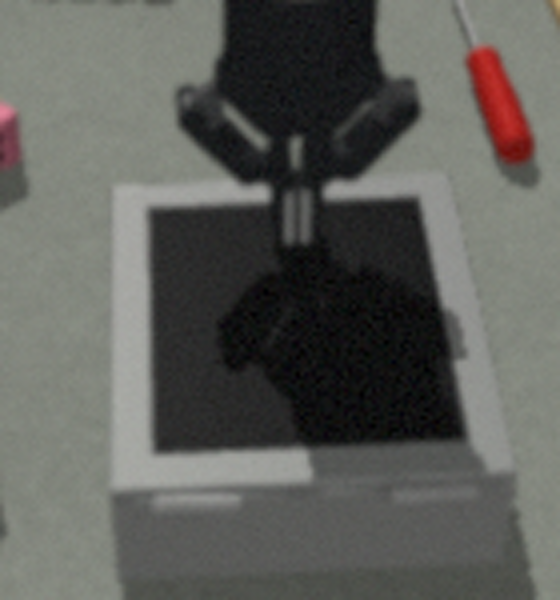

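{"name": "arm_command", "arguments": {"steps": [[[0,0,0.001],[0,0,0]],[[0,0,0],[0,0,0]],[[0,0,0],[0,0,0]]]}}

```text
clock: 26.15
ee_pos: [0.5564, -0.1352, 0.0674]
eef_rot: [3.142, 0.0, -0.056]
wrist_force: [0.9, 0.1, 0.0]
width: 0.001
```

{"name": "arm_command", "arguments": {"steps": [[[0,0,0.001],[0,0,0]],[[0,0,0],[0,0,0]],[[0,0,0],[0,0,0]]]}}

```text
clock: 26.4
ee_pos: [0.5564, -0.1352, 0.0664]
eef_rot: [3.142, 0.0, -0.056]
wrist_force: [-0.2, -0.2, 0.7]
width: -0.002
```

```bash
python3 snap.py u wrist
cat > lid.py <<'E'
import sys
from h import *
import h
h.C=np.array([.549,-.194]);h.CY=np.radians(-93.2)
np.set_printoptions(precision=1,suppress=True)
d=pickle.load(open(sys.argv[1]+".pkl","rb"));c=d["wrist"];o=d["obs"]
for t in (0,.02,.04,.06,.08):
    P=[(.105-.21*np.cos(t)-.008*np.sin(t),s*.095,.0605+.21*np.sin(t)+.008*np.cos(t)) for s in(-1,1)]
    print(t,proj(c,[h.case2w(p) for p in P],o).ravel())
print("rim",proj(c,[h.case2w((-.105,s*.095,.06)) for s in (-1,1)],o).ravel())
a=c["pixels"][145:205]
b=np.vstack([cv2.resize(a[:,50:150],None,fx=7,fy=5,interpolation=cv2.INTER_CUBIC),cv2.resize(a[:,400:500],None,fx=7,fy=5,interpolation=cv2.INTER_CUBIC)])
cv2.imwrite(f"pics/lid_{sys.argv[1]}.png",b)
E
python3 lid.py u
```

```text
26.4 [ 0.5564 -0.1352  0.0664] [ 3.1416  0.0001 -0.0564] [-0.1818 -0.2227  0.6928] -0.0018797940967263996 [-0.1625  0.6948  0.459   2.0942 -0.643   0.4927  0.7273]
0 [ 77.  171.5 467.9 171.1]
0.02 [ 71.4 172.7 473.1 172.3]
0.04 [ 65.5 174.1 478.6 173.7]
0.06 [ 59.3 175.8 484.4 175.4]
0.08 [ 52.8 177.8 490.4 177.4]
rim [ 87.4 168.8 458.1 168.4]
```

View pics/lid_u.png

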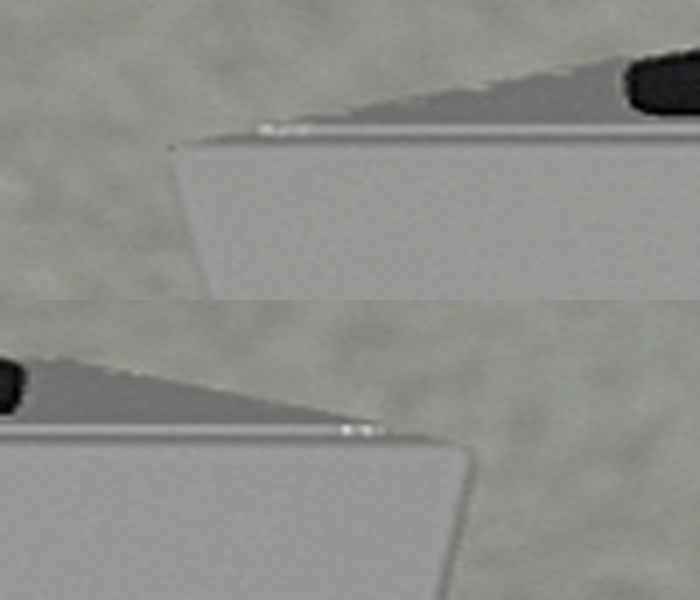

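{"name": "arm_command", "arguments": {"steps": [[[0,0,0.001],[0,0,0]],[[0,0,0],[0,0,0]],[[0,0,0],[0,0,0]]]}}

```text
clock: 26.7
ee_pos: [0.5564, -0.1352, 0.0654]
eef_rot: [3.142, 0.0, -0.056]
wrist_force: [0.3, -0.8, 0.3]
width: 0.001
```

{"name": "arm_command", "arguments": {"steps": [[[0,0,0.001],[0,0,0]],[[0,0,0],[0,0,0]],[[0,0,0],[0,0,0]]]}}

```text
clock: 26.95
ee_pos: [0.5564, -0.1352, 0.0644]
eef_rot: [3.142, 0.0, -0.056]
wrist_force: [0.3, 0.1, -1.1]
width: -0.001
```

{"name": "arm_command", "arguments": {"steps": [[[0,0,0.001],[0,0,0]],[[0,0,0],[0,0,0]],[[0,0,0],[0,0,0]]]}}

```text
clock: 27.2
ee_pos: [0.5564, -0.1352, 0.0635]
eef_rot: [3.142, 0.0, -0.056]
wrist_force: [-0.0, 0.4, -0.3]
width: 0.003
```

```bash
python3 snap.py v wrist side scene;python3 lid.py v
```

```text
27.2 [ 0.5564 -0.1352  0.0635] [ 3.1416  0.     -0.0564] [-0.0498  0.435  -0.2551] 0.0030551166816975618 [-0.1589  0.6988  0.4535  2.0953 -0.6469  0.4866  0.7306]
0 [ 73.1 172.5 471.5 172.1]
0.02 [ 67.2 173.7 476.9 173.4]
0.04 [ 61.1 175.2 482.7 174.9]
0.06 [ 54.7 177.  488.7 176.6]
0.08 [ 48.  179.1 495.  178.7]
rim [ 83.9 169.7 461.4 169.3]
```

View pics/lid_v.png

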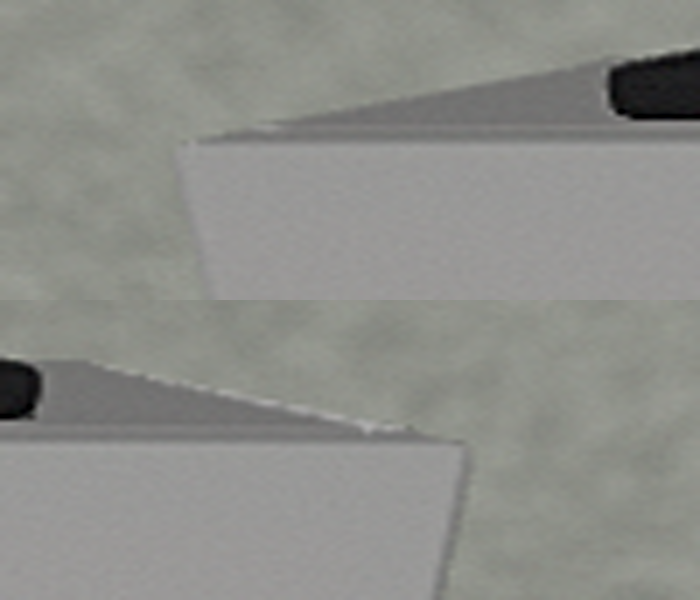

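View pics/side_v.png

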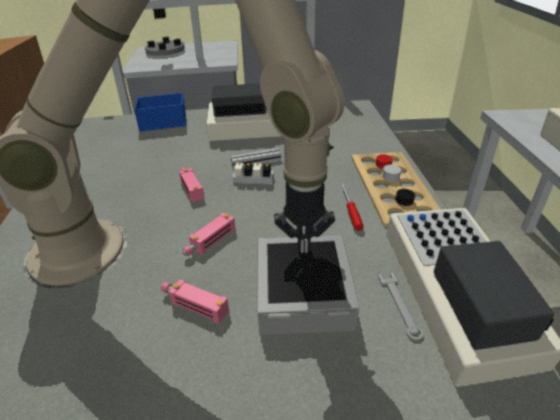

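{"name": "arm_command", "arguments": {"steps": [[[0,0,0.001],[0,0,0]],[[0,0,0],[0,0,0]],[[0,0,0],[0,0,0]]]}}

```text
clock: 27.6
ee_pos: [0.5565, -0.1352, 0.0633]
eef_rot: [-3.141, -0.001, -0.057]
wrist_force: [-2.8, 1.5, 10.2]
width: -0.001
```

{"name": "arm_command", "arguments": {"steps": [[[0,0,0.001],[0,0,0]],[[0,0,0],[0,0,0]],[[0,0,0],[0,0,0]]]}}

```text
clock: 27.85
ee_pos: [0.5565, -0.1352, 0.0631]
eef_rot: [-3.14, -0.001, -0.057]
wrist_force: [-4.6, 2.7, 22.4]
width: -0.0
```

```bash
python3 snap.py w wrist scene;python3 lid.py w; python3 -c "
from h import *
d=pickle.load(open('w.pkl','rb'))
crop(d['scene']['pixels'],110,160,140,120,'pics/cw.png',5)"
```

```text
27.85 [ 0.5565 -0.1352  0.0631] [-3.1405 -0.0014 -0.0568] [-4.5827  2.7123 22.3502] -0.00041310999064413063 [-0.1567  0.6987  0.4511  2.096  -0.6492  0.4846  0.7327]
0 [ 72.2 172.7 471.4 172.1]
0.02 [ 66.3 174.  476.9 173.3]
0.04 [ 60.2 175.5 482.6 174.8]
0.06 [ 53.7 177.2 488.7 176.6]
0.08 [ 47.  179.3 495.  178.6]
rim [ 83.  169.9 461.3 169.3]
```

View pics/lid_w.png

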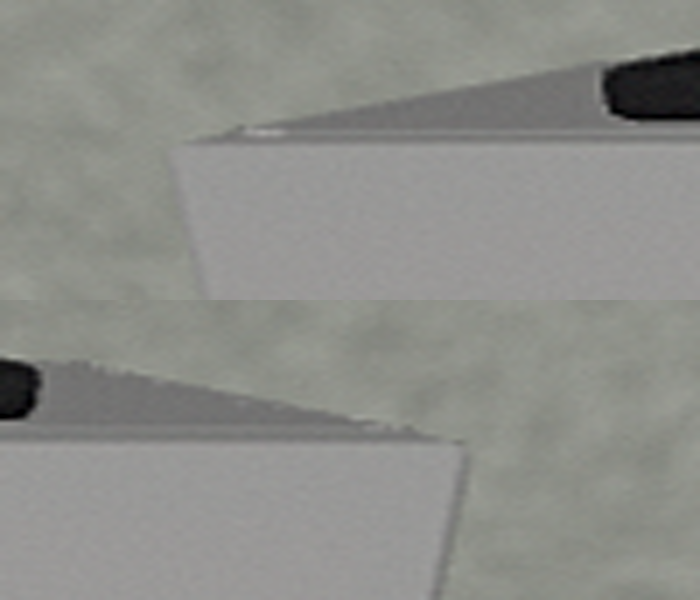

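View pics/cw.png

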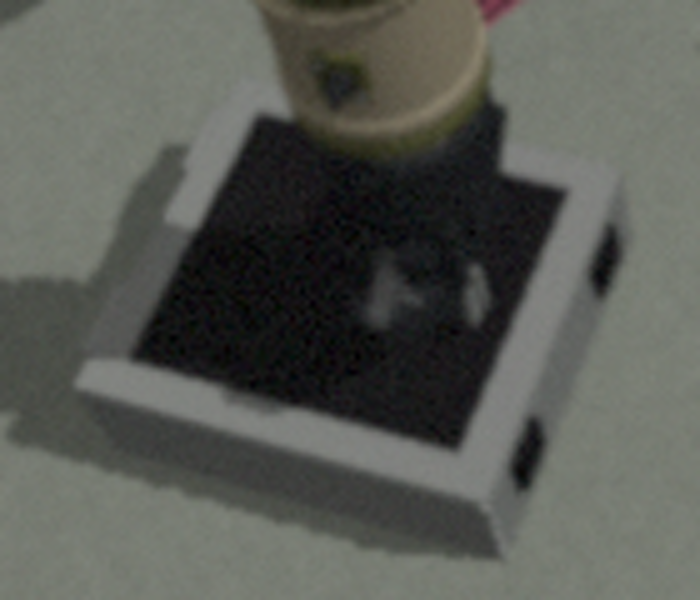

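View pics/wrist_w.png

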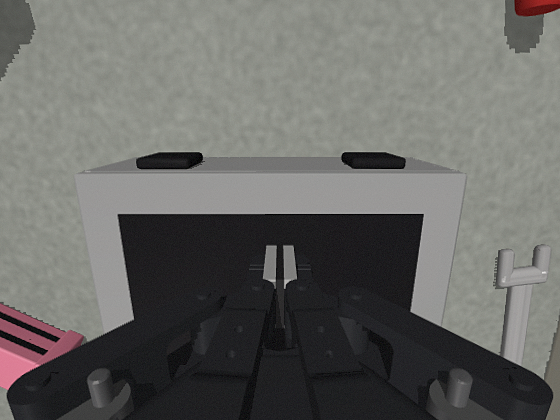

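{"name": "arm_command", "arguments": {"steps": [[[0,0,-0.003],[0,0,0]],[[0,0,-0.01],[0,0,0]],[[0,0,-0.02],[0,0,0]],[[0,0,-0.035],[0,0,0]],[[0,0,-0.035],[0,0,0]],[[0,0,-0.035],[0,0,0]],[[0,0,-0.03],[0,0,0]],[[0,0,-0.015],[0,0,0]],[[0,0,0],[0,0,0]],[[0,0,0],[0,0,0]]]}}

```text
clock: 28.78
ee_pos: [0.5566, -0.135, 0.2453]
eef_rot: [-3.141, -0.002, -0.056]
wrist_force: [-0.3, -0.3, -0.3]
width: -0.001
```

```bash
python3 snap.py x wrist scene side
python3 - <<'E'
from h import *
import h
h.C=np.array([.549,-.194]);h.CY=np.radians(-93.2)
np.set_printoptions(precision=4,suppress=True)
d=pickle.load(open('x.pkl','rb'))
a=cv2.resize(d['scene']['pixels'][160:280,110:250],None,fx=2.8,fy=4,interpolation=cv2.INTER_CUBIC)
b=cv2.resize(d['side']['pixels'][220:340,230:370],None,fx=2.8,fy=4,interpolation=cv2.INTER_CUBIC)
cv2.imwrite("pics/fin.png",np.hstack([a,b]))
for t in (0,.02,.05):
    P=[(.105-.21*np.cos(t)-.008*np.sin(t),s*.095,.0605+.21*np.sin(t)+.008*np.cos(t)) for s in(-1,1)]
    print(t,proj(d["wrist"],[h.case2w(p) for p in P],d["obs"]).ravel())
E
```

```text
28.7833 [ 0.5566 -0.135   0.2453] [-3.1413 -0.0017 -0.0559] [-0.3095 -0.2579 -0.2997] -0.0009711026624951082 [-0.3515  0.4708  0.7161  1.9637 -0.4076  0.8522  0.5288]
0 [184.7086 144.0739 366.2974 143.9919]
0.02 [183.4994 144.2625 367.424  144.179 ]
0.05 [181.6421 144.7121 369.1546 144.626 ]
```

View pics/fin.png

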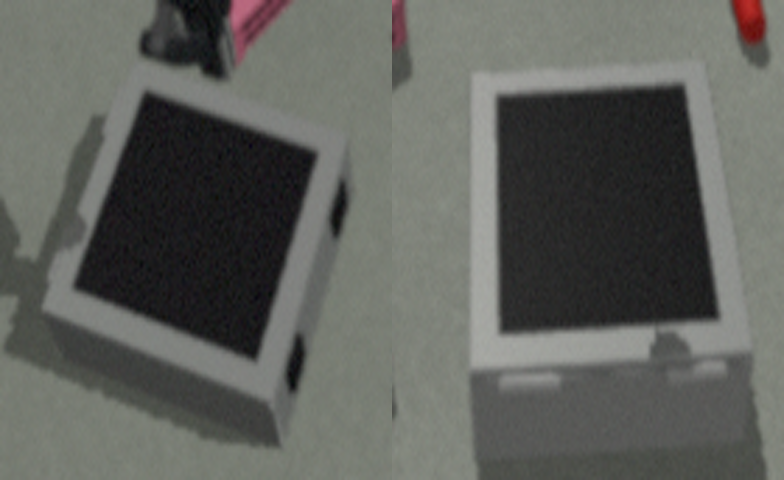

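View pics/wrist_x.png

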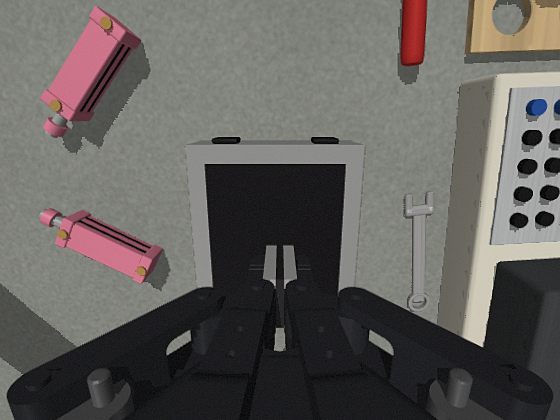

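View pics/scene_x.png

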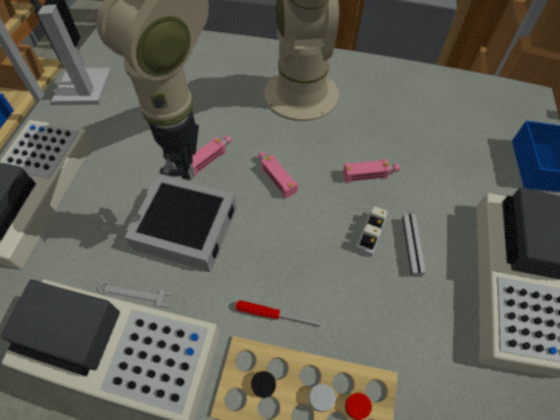

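```bash
python3 -c "
from cell import robot
print(robot.close_job()); print(robot.observe()['clock'])"
```

```text
the job is handed in; nothing more can be done
None
the job is handed in; nothing more can be done
```

The case is packed and its lid closed, and I handed the job in at about 29 s of the 67 s allowed. No verdict was reported.

- **Guide:** it lies flat in the lane farther from the robot, carriage up. I lowered it until the wrist force rose (about 10 N), then released it. The wrist picture after release shows it flat along the lane.
- **Cylinder:** it lies flat in the nearer lane, rod towards the hinge. I lowered it until it touched (about 15 N), then released it. The pictures show both parts in their lanes and below the rim.
- **Lid:** I pushed it over by its outer face with the closed fingers, then pressed it down slowly until it stopped hard at about 22 N.

**Last checks:** with the arm clear and the wrist force near zero, the scene and side pictures show no gap at the rim. The lid corners in the wrist picture also match a closed lid to within the calibration error. By eye, the bystanders are where they were.

**One disagreement:** the lid met its stop with the tool point at 63 mm above the bench, about 24 mm lower than the stated 19 mm finger length predicts. I closed it by the force reading and the pictures instead. The shut fingertips seem to stand farther back than stated, but I did not find out why.

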